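# Load a glaze-test rack on a top-hat kiln base

## Task

The tile rack rocks on the kiln shelf because it stands on hard drips of old glaze: first turn it where it stands, in the middle of the shelf, until all four feet are flat on the shelf between the drips and it no longer rocks. Then load every tile from the wooden board into the rack, each upright and fully down in an empty slot of its own and centred across the rack, and stand the cone plaque flat and upright on the kiln shelf beside the rack. Leave the tiles already in the rack in their slots, and do not disturb the jar, brush or kiln prop.

Things in the scene. Friction and masses are not known exactly. Their poses are not given: they have to be found in the camera images.
- shelf (a point): Centre of the top face of the round kiln shelf (flat pale disc, 320 mm diameter), which lies on the fixed round base of a bench top-hat kiln (344 mm diameter, aluminium casing). The top face is 75 mm above the bench; z up. A fourth drip, 30 mm from this centre, lies under the rack, where no foot comes.
- drip0 (a point): Top of a hard glaze drip fired onto the kiln shelf: a glossy round bump, 20 mm diameter and 5 mm high, in a thin stain of the same colour, about 90 mm from the shelf's centre, as far out as the rack's feet. A foot standing on it makes the rack rock.
- drip1 (a point): Top of a hard glaze drip fired onto the kiln shelf: a glossy round bump, 20 mm diameter and 5 mm high, in a thin stain of the same colour, about 90 mm from the shelf's centre, as far out as the rack's feet. A foot standing on it makes the rack rock.
- drip2 (a point): Top of a hard glaze drip fired onto the kiln shelf: a glossy round bump, 20 mm diameter and 5 mm high, in a thin stain of the same colour, about 90 mm from the shelf's centre, as far out as the rack's feet. A foot standing on it makes the rack rock.
- rack_floor (a point): Loose dark grey ceramic tile rack (0.6 kg): its centre at slot-floor level, 22 mm above the undersides of its feet; x along the rack, z up. Plate 198 x 60 mm. Eight slots at x = +-24, +-44, +-64, +-84 mm, open at both ends, each 10 mm wide between round-topped fins 60 mm long (y) that rise 34.5 mm above the slot floor. A tile stands in a slot with its thickness along x, its width along y.
- rack_foot0 (a point): Centre of the underside of one of the rack's four round feet (18 mm diameter, 22 mm high, at the ends of short arms), at x = +64, y = +64 mm from the rack's axis. At the start one or more feet stand on a drip, so the rack rocks and leans about 0.04 rad.
- rack_foot1 (a point): Centre of the underside of one of the rack's four round feet (18 mm diameter, 22 mm high, at the ends of short arms), at x = +64, y = -64 mm from the rack's axis. At the start one or more feet stand on a drip, so the rack rocks and leans about 0.04 rad.
- rack_foot2 (a point): Centre of the underside of one of the rack's four round feet (18 mm diameter, 22 mm high, at the ends of short arms), at x = -64, y = +64 mm from the rack's axis. At the start one or more feet stand on a drip, so the rack rocks and leans about 0.04 rad.
- rack_foot3 (a point): Centre of the underside of one of the rack's four round feet (18 mm diameter, 22 mm high, at the ends of short arms), at x = -64, y = -64 mm from the rack's axis. At the start one or more feet stand on a drip, so the rack rocks and leans about 0.04 rad.
- rack_lug (a point): Grip point on the rack's central lifting lug: an upright flat bar, 14 mm (x) by 30 mm (y), from the slot floor up to 98 mm above it; this point is 83 mm above the slot floor, on the rack's axis (15 mm below the lug's top). Axes as rack_floor. Grip it across its 30 mm (y).
- board_mid (a point): Centre of the fixed grooved wooden board (200 x 76 mm, 36 mm high, long side along its x), at the level of the groove floors, 14 mm above the bench. Six grooves, 11 mm wide and 22 mm deep, 30 mm apart along x, hold the tiles that are to be loaded.
- tile0_mid (a point): Centre of a loose glazed test tile (blue glaze over bare clay), 8 x 50 x 100 mm, 80 g, standing upright in a groove of the wooden board at the start. To be loaded. Its x axis is its thickness, y its width, z up when upright. Best gripped from above across its 50 mm width, near the top. May be absent.
- tile1_mid (a point): Centre of a loose glazed test tile (green glaze over bare clay), 8 x 50 x 100 mm, 80 g, standing upright in a groove of the wooden board at the start. To be loaded. Its x axis is its thickness, y its width, z up when upright. Best gripped from above across its 50 mm width, near the top. May be absent.
- tile2_mid (a point): Centre of a loose glazed test tile (red-brown glaze over bare clay), 8 x 50 x 100 mm, 80 g, standing upright in a groove of the wooden board at the start. To be loaded. Its x axis is its thickness, y its width, z up when upright. Best gripped from above across its 50 mm width, near the top. May be absent.
- tile3_mid (a point): Centre of a loose glazed test tile (yellow glaze over bare clay), 8 x 50 x 100 mm, 80 g, standing upright in a groove of the wooden board at the start. To be loaded. Its x axis is its thickness, y its width, z up when upright. Best gripped from above across its 50 mm width, near the top. May be absent.
- tile4_mid (a point): Centre of a loose glazed test tile (pale blue glaze over bare clay), 8 x 50 x 100 mm, 80 g, standing upright in a groove of the wooden board at the start. To be loaded. Its x axis is its thickness, y its width, z up when upright. Best gripped from above across its 50 mm width, near the top. May be absent.
- tile5_mid (a point): Centre of a loose glazed test tile (purple glaze over bare clay), 8 x 50 x 100 mm, 80 g, standing upright in a groove of the wooden board at the start. To be loaded. Its x axis is its thickness, y its width, z up when upright. Best gripped from above across its 50 mm width, near the top. May be absent.
- set0_mid (a point): Centre of a loose test tile (cream glaze), 8 x 50 x 100 mm, 80 g, already standing in a slot of the rack at the start; it stays there. Its x axis is its thickness, y its width, z up when upright. May be absent.
- set1_mid (a point): Centre of a loose test tile (pink glaze), 8 x 50 x 100 mm, 80 g, already standing in a slot of the rack at the start; it stays there. Its x axis is its thickness, y its width, z up when upright. May be absent.
- set2_mid (a point): Centre of a loose test tile (grey-green glaze), 8 x 50 x 100 mm, 80 g, already standing in a slot of the rack at the start; it stays there. Its x axis is its thickness, y its width, z up when upright. May be absent.
- cones_mid (a point): Centre of the clay block of the loose cone plaque, 50 x 24 x 22 mm (x, y, z), 60 g, with three slim cones in a row standing 28 mm above it; at the start on the bench about 130 mm from the wooden board's middle, beside its long side. This point is 11 mm above its underside. Grip the block across its 24 mm (y).
- jar: Bystander: closed glaze jar, 64 mm diameter, 85 mm high, standing on the bench; origin under its centre.
- brush: Bystander: glazing brush, 170 mm long, lying on the bench along its x; leave it where it is.
- prop: Bystander: round pale kiln prop, 40 mm diameter, 50 mm high, standing on the bench beside the other long side of the wooden board; origin under its centre.
There are look-alikes about, which are no part of the job. Several things look just like the part that bears cones_mid: the one meant starts farthest from the robot's base.

How it is judged:
By the outcome, as a careful person would: the job done as asked, in the order asked, and still so for the second after the job is handed in, with the robot touching nothing.
Of tile0, tile1, tile2, tile3, tile4, tile5 only 4 to 6 are there at a start; the rules pass over those that are not, and their reading is None.
Of set0, set1, set2 only 1 to 2 are there at a start; the rules pass over those that are not, and their reading is None.
At some moment in a run one of cones may be knocked a few centimetres aside while the robot is not near it.
It also fails if it takes over 210 s, if anything falls off the work surface, if the arm or the gripper's body presses on something with over 40 N, if the wrist force passes 120 N, or if a joint passes its speed limit or range.

## Robot

A 6-joint arm with a two-finger parallel gripper is mounted at the origin on the work surface. World frame = base frame: x ahead of the robot, y to its left, z up, the work surface at z = 0. Lengths are in m, angles in rad, forces in N, time in s.
With the tool pointing down it reaches from about 0.25 to 0.85 m from the base axis. Payload 12.5 kg.
Tool frame: the origin (TCP) lies at the very end of the fingers, on their centre line; the grasp point (between the pads) lies 19 mm behind it (arm.grip_point_offset is the distance from the TCP to the grasp point, in m); z points along the fingers, y is the direction in which the jaws open and shut (so a half turn about z gives the same grasp; the last joint's range is limited). The gripper opens to 93 mm and grips with 3 to 60 N. Pads are 15 mm wide; open, the fingers measure 128 mm over their backs; the gripper's body (75 mm by 188 mm) begins 65 mm behind the grasp point.
Start: joints at [1.057, 0.351, 1.652, -0, 1.139, -0.085], TCP at [0.229, 0.5, 0.219] pointing down, gripper open.
Joint ranges: [-2.75, 2.75], [-0.79, 2.1], [0.01, 2.65], [-1.57, 4.71], [0.07, 3.14], [-2.87, 2.87]. Speed limits (rad/s): [2.22, 2.22, 2.79, 3.14, 3.14, 3.14].

## Interface

Orientations are given as a unit quaternion [x, y, z, w].
In Python, from workcell import arm, cams gives the robot as it stands. The module is installed in compiled form; this text tells all that it offers.
- The arm moves only by the tool servo_tool, never from a script. Its argument "motion" is a list of rows, each an object of numbers: "hand": the closure in counts, from 0 (fully open) to 255 (shut); "x", "y", "z": the shift along the tool's x, y, z in m; "roll": the turn about the tool's z in rad. A call has 1 to 20 rows; each row is the pose to reach, as a shift and turn from the pose measured when the call began, along the tool's axes at that moment; what a row does not reach only later rows make up. A row lasts 1/8 s, in which the tool goes at most 62.5 mm and 10.7 degrees, less where a joint would pass 70% of its speed; a pose out of reach is approached as far as the arm can. A call with a gripper value outside its range is refused whole. The fingers move at their own pace and stop on an object; "newtons" is the grip in N (left out, the last holds). Time passes only in rows, so rows that repeat a pose let the fingers close. It gives the time, the measured TCP pose, the force and the opening at its end, in the units of the state.
- arm.observe(): the state, without advancing time (a new reading comes with each control period).
- cams.snapshot(name): name is "scene" or "side" or "wrist"; returns the picture (384x512x3 uint8, red, green, blue); there is no depth.
- cams.camera_params(name): a dict with "vertical_fov" (degrees; the focal length in pixels is half the picture's height over the tangent of half this angle, whatever the lens; pixels are square), "cx", "cy" (the principal point, pixels), "world_from_camera" (4x4, takes a point from camera to world coordinates); the wrist camera has in their place "tool_from_camera" (4x4, takes a point from camera to tool coordinates, whose origin is the TCP and whose axes are the flange's). Camera axes: x right, y up, looking along -z (the intrinsics and any distortion apply to the point x, -y, -z); pixel columns grow to the right and rows downward; lengths in m; the calibration is good to about 2 mm. A picture is of the moment at which its call begins: read the wrist's pose just before it. camera_params takes no time and is no camera call.
- arm.job_done(): hands the job in, once; it reports no verdict.
The state is a dict: "time_s": time; "joint_positions": joint angles; "qvel": joint speeds; "effort": joint torques, N m; "position": TCP position; "eef_rot": TCP orientation; "wrist_force": force on the tool from outside, world axes, zero at the start; "ft_torque": the same for the moment, N m; "finger_gap": finger opening in m.
Only numpy, scipy, OpenCV 4.12 (cv2) and the standard library are available. Lean on these libraries where they do the work, as an engineer would, in place of code of your own. Each camera call takes 0.05 s, during which the arm holds its last target.

## Working session

There is one attempt and no reset: what is moved stays moved. The work goes in short steps, Python scripts to look and compute and a tool call to move; the robot and the scene stay as the last step left them, time stands still between calls to the robot, and variables do not carry over. Pictures are saved under pics/ and viewed, and the job is handed in when it is done.

Besides the shell and the picture viewer there is one more tool, called after "Emit:" as name(argument=value, ...), one argument or row to a line, values as JSON. servo_tool: Moves the arm, as the interface text tells. Its arguments: {"type":"object","properties":{"motion":{"type":"array","items":{"type":"object","properties":{"hand":{"type":"number"},"x":{"type":"number"},"y":{"type":"number"},"z":{"type":"number"},"roll":{"type":"number"}}}},"newtons":{"type":"number"}},"required":["motion"]}

```bash
mkdir -p pics
cat > h.py <<'E'
import numpy as np, cv2
from workcell import arm, cams
def snap(n,f):
    im=cams.snapshot(n); cv2.imwrite('pics/'+f,im[:,:,::-1]); return im
E
python3 - <<'E'
from h import *
print(arm.observe())
for n in ['scene','side','wrist']:
    print(n,cams.camera_params(n)); snap(n,n+'0.png')
E
```

```text
{'time_s': 0.0, 'joint_positions': array([ 1.05739712e+00,  3.51244662e-01,  1.65242299e+00, -2.21292710e-05,
        1.13905879e+00, -8.45908355e-02]), 'qvel': array([ 0.00045999,  0.00031771, -0.00102555,  0.00050021,  0.00119835,
       -0.00010771]), 'effort': array([-3.29296228e-03, -4.97317994e+01, -2.85261118e+01,  6.97586965e-02,
        2.56676541e-02, -8.96869642e-05]), 'position': array([0.22849552, 0.49992218, 0.21809722]), 'eef_rot': array([ 2.12760731e-01,  9.77104165e-01, -5.44700117e-04, -1.57382729e-04]), 'wrist_force': array([-0.39274877, -0.18796984, -0.37505862]), 'ft_torque': array([ 0.04109917,  0.04148871, -0.0091569 ]), 'finger_gap': 0.09314099207224691}
scene {'vertical_fov': 50.72965866060606, 'cx': 261.4947484917503, 'cy': 196.55667729248913, 'world_from_camera': array([[ 0.2743347 , -0.7386351 ,  0.61575861,  1.19312508],
       [ 0.96154338,  0.21950157, -0.16508603, -0.13698277],
       [-0.01322165,  0.63736744,  0.77044658,  0.97293872],
       [ 0.        ,  0.        ,  0.        ,  1.        ]])}
side {'vertical_fov': 53.64331076683612, 'cx': 253.14655543435208, 'cy': 185.66884012775705, 'world_from_camera': array([[-0.99944677,  0.01014023, -0.03167539,  0.50266746],
       [-0.03221985, -0.53139645,  0.84651031,  0.85936121],
       [-0.00824838,  0.84706257,  0.53142918,  0.6393223 ],
       [ 0.        ,  0.        ,  0.        ,  1.        ]])}
wrist {'vertical_fov': 68.12796886189143, 'cx': 255.7853148074033, 'cy': 187.5698682968469, 'tool_from_camera': array([[ 4.64006494e-04,  9.53516000e-01,  3.01342036e-01,
         8.43960799e-02],
       [ 9.99999604e-01, -6.71324239e-04,  5.84425907e-04,
         4.68491162e-05],
       [ 7.59557666e-04,  3.01341645e-01, -9.53515934e-01,
        -1.65590696e-01],
       [ 0.00000000e+00,  0.00000000e+00,  0.00000000e+00,
         1.00000000e+00]])}
```

View pics/scene0.png

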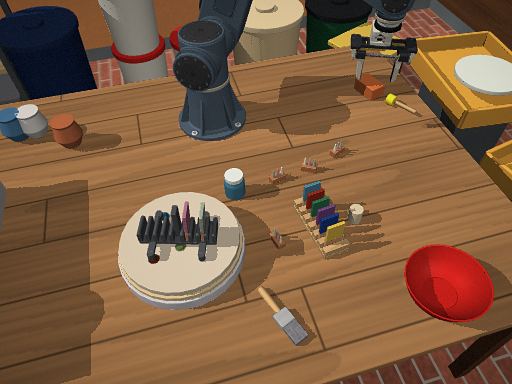

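View pics/side0.png

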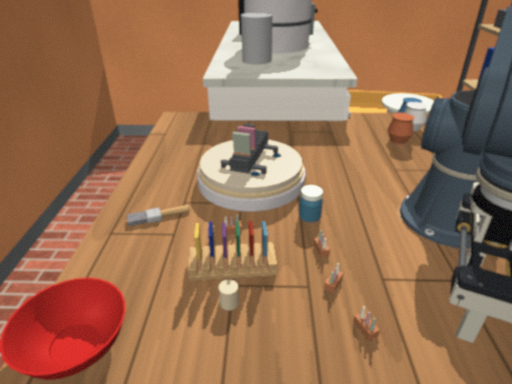

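View pics/wrist0.png

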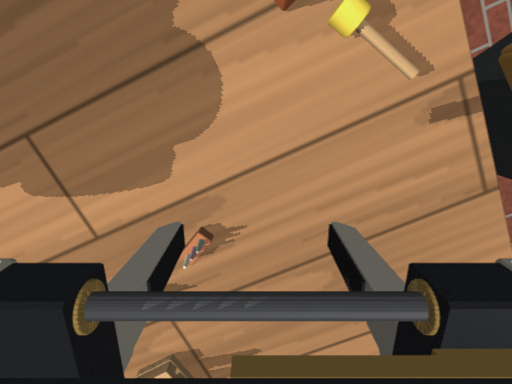

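```bash
cat >> h.py <<'E'
from scipy.spatial.transform import Rotation as R
def K(p): return 192/np.tan(np.radians(p['vertical_fov']/2))
def pose(n):
    p=cams.camera_params(n)
    if n=='wrist':
        s=arm.observe(); T=np.eye(4); T[:3,:3]=R.from_quat(s['eef_rot']).as_matrix(); T[:3,3]=s['position']
        return p,T@p['tool_from_camera']
    return p,p['world_from_camera']
def px2w(n,u,v,z,PT=None):
    p,T=PT or pose(n); f=K(p)
    d=T[:3,:3]@np.array([(u-p['cx'])/f,-(v-p['cy'])/f,-1]); o=T[:3,3]
    return o+d*(z-o[2])/d[2]
def w2px(n,X,PT=None):
    p,T=PT or pose(n); f=K(p); c=T[:3,:3].T@(np.atleast_2d(X)-T[:3,3]).T
    return np.c_[p['cx']+f*c[0]/-c[2], p['cy']-f*c[1]/-c[2]]
def crop(src,x0,y0,x1,y1,k,f):
    im=cv2.imread('pics/'+src)[y0:y1,x0:x1]; cv2.imwrite('pics/'+f,cv2.resize(im,None,fx=k,fy=k,interpolation=cv2.INTER_CUBIC))
E
python3 - <<'E'
from h import *
crop('scene0.png',110,170,250,310,4.28,'c1.png')
crop('scene0.png',240,120,380,260,4.28,'c2.png')
crop('side0.png',170,110,350,290,3.33,'c3.png')
E
```

```text
(no output)
```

View pics/c1.png

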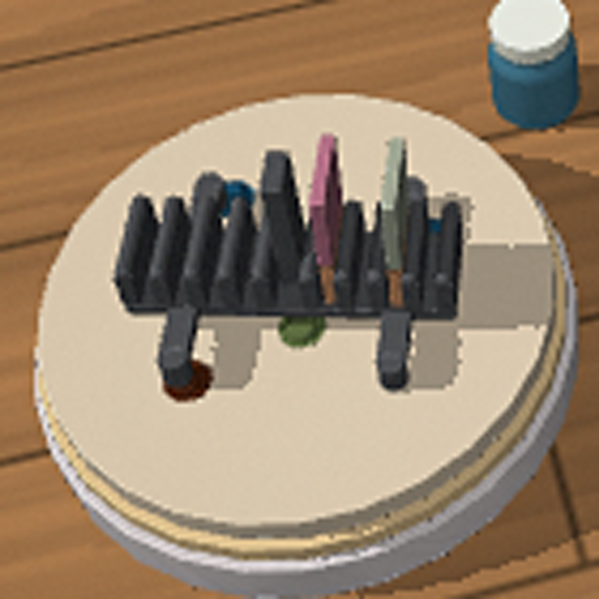

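View pics/c2.png

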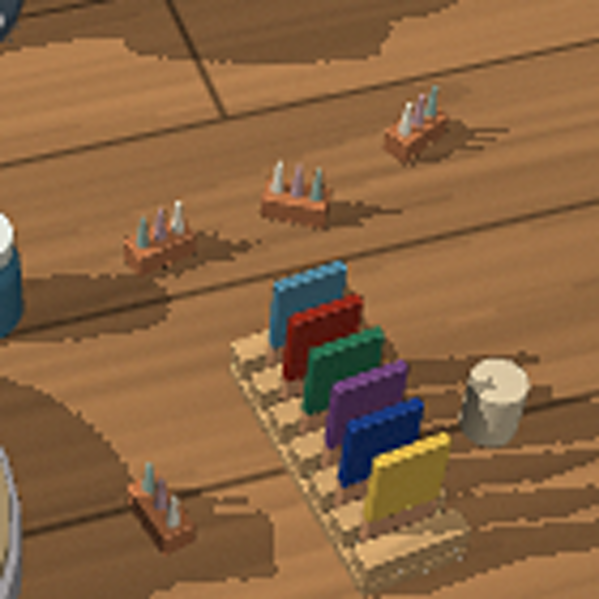

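View pics/c3.png

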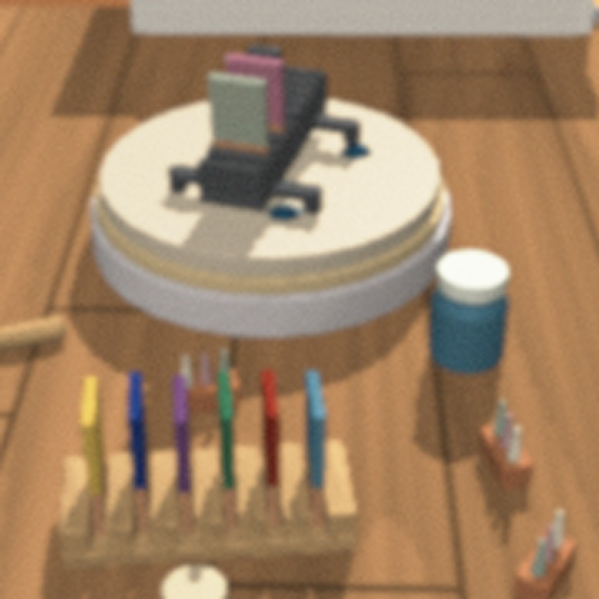

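Run:
```python
from h import *
def c1(x,y): return 110+x/4.28,170+y/4.28
def c2(x,y): return 240+x/4.28,120+y/4.28
def c3(x,y): return 170+x/3.33,110+y/3.33
S=lambda q,z: px2w('scene',*q,z).round(4)
D=lambda q,z: px2w('side',*q,z).round(4)
# shelf edge
P=np.array([px2w('scene',*c1(*q),.075)[:2] for q in [(37,360),(50,430),(110,495),(200,518),(300,525),(430,480),(330,94),(450,130),(555,260),(150,165)]])
A=np.c_[2*P,np.ones(len(P))];s=np.linalg.lstsq(A,(P**2).sum(1),rcond=None)[0];print('shelf',s[:2],np.sqrt(s[2]+s[0]**2+s[1]**2))
print('red',S(c1(188,381),.077),'green',S(c1(301,332),.077))
print('blueA',D(c3(285,212),.077),'blueB',D(c3(357,150),.077), 'blueB scene',S(c1(237,195),.077),'blueA scene',S(c1(440,222),.077))
print('feet scene',S(c1(180,390),.078),S(c1(396,388),.075))
print('lug top scene',S(c1(277,157),.195))
print('pink top',S(c1(328,138),.197),'gg top',S(c1(397,142),.197))
for n,q in dict(lb=(310,272),red=(325,306),green=(345,338),pur=(368,372),blu=(385,408),yel=(410,445)).items(): print(n,S(c2(*q),.114))
for n,q in dict(yel=(91,380),blu=(137,376),pur=(182,378),gr=(224,374),red=(268,373),lb=(315,373)).items(): print(n,D(c3(*q),.114))
print('cones',S(c2(162,520),.022)); 
for q in [(162,245),(297,205),(420,135)]: print(S(c2(*q),.022))
print('prop',S(c2(500,380),.05),'jar',S(c1(530,20),.085))
```

```text
shelf [ 0.55400098 -0.19355972] 0.15858233628572188
red [ 0.598  -0.2656  0.077 ] green [ 0.5828 -0.1954  0.077 ]
blueA [ 0.5312 -0.1027  0.077 ] blueB [ 0.4653 -0.2218  0.077 ] blueB scene [ 0.4669 -0.2195  0.077 ] blueA scene [ 0.5255 -0.0974  0.077 ]
feet scene [ 0.6036 -0.2707  0.078 ] [ 0.6366 -0.147   0.075 ]
lug top scene [ 0.5418 -0.1831  0.195 ]
pink top [ 0.5379 -0.1527  0.197 ] gg top [ 0.5521 -0.115   0.197 ]
lb [0.5018 0.1979 0.114 ]
red [0.5322 0.1969 0.114 ]
green [0.5609 0.1996 0.114 ]
pur [0.5908 0.2034 0.114 ]
blu [0.6201 0.2029 0.114 ]
yel [0.6506 0.2068 0.114 ]
yel [0.6541 0.1874 0.114 ]
blu [0.6236 0.1823 0.114 ]
pur [0.5929 0.1838 0.114 ]
gr [0.5648 0.1788 0.114 ]
red [0.535  0.1771 0.114 ]
lb [0.5032 0.1764 0.114 ]
cones [0.6026 0.0659 0.022 ]
[0.3715 0.1383 0.022 ]
[0.3617 0.2481 0.022 ]
[0.3183 0.3661 0.022 ]
prop [0.5774 0.311  0.05  ] jar [ 0.3785 -0.0026  0.085 ]
```

```bash
cat >> h.py <<'E'
def go(x,y,z,psi):
    """print shift/roll for target TCP pose, psi=deg world angle of tool x"""
    s=arm.observe(); M=R.from_quat(s['eef_rot']).as_matrix()
    d=M.T@(np.array([x,y,z])-s['position'])
    cur=np.degrees(np.arctan2(M[1,0],M[0,0])); dp=(psi-cur+180)%360-180
    print('t %.2f cur'%s['time_s'],s['position'].round(4),'psi %.2f'%cur,'tilt',M[:2,2].round(4),'q6 %.2f'%s['joint_positions'][5])
    print('MOVE x %.4f y %.4f z %.4f roll %.4f'%(*d,-np.radians(dp)), 'dist rows',np.ceil(np.linalg.norm(d)/.0625),'rot rows',np.ceil(abs(dp)/10.7))
E
python3 - <<'E'
from h import *
c=np.array([.548,-.19]); p=np.radians(75); t=c-.09*np.array([np.cos(p),np.sin(p)])
go(*t,.30,75)
E
```

```text
t 0.15 cur [0.2285 0.5    0.2183] psi 155.43 tilt [-0.0004 -0.0007] q6 -0.08
MOVE x -0.5924 y -0.5835 z -0.0813 roll 1.4038 dist rows 14.0 rot rows 8.0
```

Emit:
servo_tool(
  motion=[
    {"x": -0.592,"y": -0.583,"z": -0.081,"roll": 1.404,"hand": 0},
    {"x": -0.592,"y": -0.583,"z": -0.081,"roll": 1.404,"hand": 0},
    {"x": -0.592,"y": -0.583,"z": -0.081,"roll": 1.404,"hand": 0},
    {"x": -0.592,"y": -0.583,"z": -0.081,"roll": 1.404,"hand": 0},
    {"x": -0.592,"y": -0.583,"z": -0.081,"roll": 1.404,"hand": 0},
    {"x": -0.592,"y": -0.583,"z": -0.081,"roll": 1.404,"hand": 0},
    {"x": -0.592,"y": -0.583,"z": -0.081,"roll": 1.404,"hand": 0},
    {"x": -0.592,"y": -0.583,"z": -0.081,"roll": 1.404,"hand": 0},
    {"x": -0.592,"y": -0.583,"z": -0.081,"roll": 1.404,"hand": 0},
    {"x": -0.592,"y": -0.583,"z": -0.081,"roll": 1.404,"hand": 0},
    {"x": -0.592,"y": -0.583,"z": -0.081,"roll": 1.404,"hand": 0},
    {"x": -0.592,"y": -0.583,"z": -0.081,"roll": 1.404,"hand": 0},
    {"x": -0.592,"y": -0.583,"z": -0.081,"roll": 1.404,"hand": 0},
    {"x": -0.592,"y": -0.583,"z": -0.081,"roll": 1.404,"hand": 0},
    {"x": -0.592,"y": -0.583,"z": -0.081,"roll": 1.404,"hand": 0},
    {"x": -0.592,"y": -0.583,"z": -0.081,"roll": 1.404,"hand": 0},
    {"x": -0.592,"y": -0.583,"z": -0.081,"roll": 1.404,"hand": 0},
  ],
)

```text
time_s: 2.28
position: [0.5244, -0.2752, 0.2999]
eef_rot: [0.793, 0.609, -0.0, 0.0]
wrist_force: [-0.4, -0.2, -0.4]
finger_gap: 0.0932
```

Run:
```python
from h import *
go(.525,-.277,.3,75)
snap('wrist','w1.png'); 
im=cv2.imread('pics/w1.png'); cv2.imwrite('pics/w1b.png',cv2.resize(im,(800,600),interpolation=cv2.INTER_CUBIC))
```

```text
t 2.27 cur [ 0.5244 -0.2752  0.2999] psi 75.05 tilt [-0.0003 -0.0007] q6 -0.30
MOVE x -0.0016 y 0.0010 z -0.0001 roll 0.0009 dist rows 1.0 rot rows 1.0
```

View pics/w1b.png

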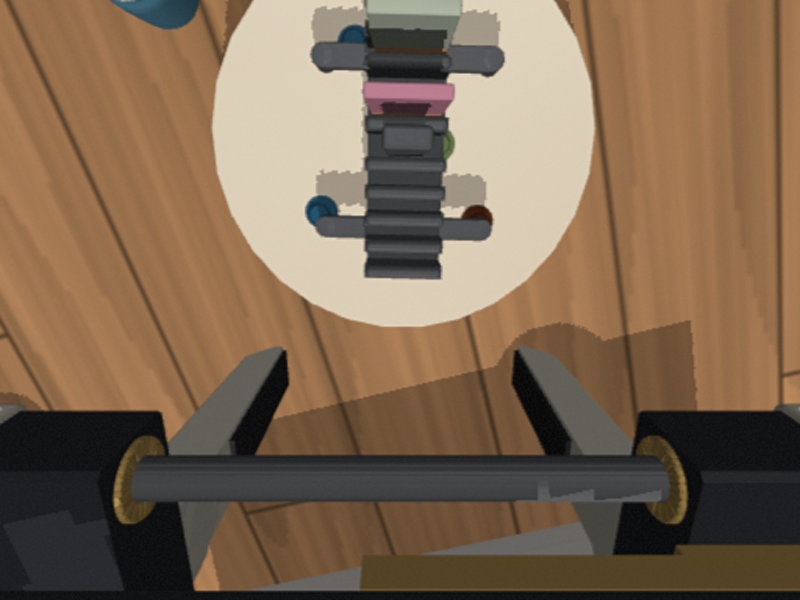

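Run:
```python
from h import *
PT=pose('wrist')
W=lambda u,v,z: px2w('wrist',u/1.5625,v/1.5625,z,PT)
P=np.array([W(*q,.075)[:2] for q in [(212,128),(595,128),(405,327),(240,230),(565,232),(228,60),(585,70),(300,295),(500,300)]])
A=np.c_[2*P,np.ones(len(P))];s=np.linalg.lstsq(A,(P**2).sum(1),rcond=None)[0];c=s[:2];print('shelf',c,np.sqrt(s[2]+c@c))
for n,q in dict(bB=(322,211),bA=(352,37),red=(477,217)).items():
    X=W(*q,.077)[:2];d=X-c;print(n,X.round(4),np.hypot(*d).round(4),np.degrees(np.arctan2(d[1],d[0])))
L=[W(u,v,.195)[:2] for u,v in[(383,124),(432,124),(434,150),(383,150)]]; print('lug',np.array(L).round(4),np.mean(L,0))
for n,q in dict(f_tl=(323,55),f_tr=(493,58),f_bl=(327,227),f_br=(482,230)).items():
    X=W(*q,.099)[:2];d=X-c;print(n,X.round(4),np.hypot(*d).round(4),np.degrees(np.arctan2(d[1],d[0])))
crop('w1.png',180,0,400,220,3.6,'w1c.png')
```

```text
shelf [ 0.54969338 -0.1950513 ] 0.15786175038023922
bB [ 0.4688 -0.2232] 0.0857 -160.78066640635697
bA [ 0.5326 -0.1017] 0.0949 100.3660396937861
red [ 0.5977 -0.263 ] 0.0832 -54.755771704569305
lug [[ 0.5411 -0.1764]
 [ 0.5681 -0.1836]
 [ 0.5659 -0.1976]
 [ 0.5373 -0.19  ]] [ 0.55308425 -0.18689372]
f_tl [ 0.5092 -0.1127] 0.0917 116.18044473642688
f_tr [ 0.6305 -0.1471] 0.094 30.69804593019559
f_bl [ 0.4731 -0.2351] 0.0864 -152.36348612379064
f_br [ 0.5965 -0.2706] 0.0889 -58.201175561741294
```

View pics/w1c.png

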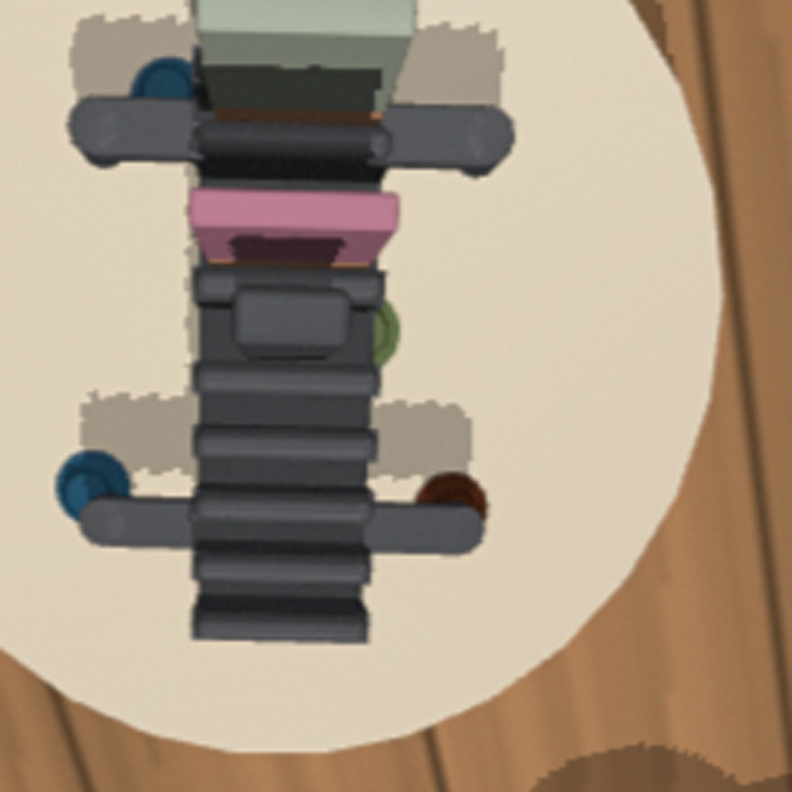

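Run:
```python
from h import *
go(.553,-.188,.161,74.6)
```

```text
t 2.33 cur [ 0.5245 -0.2753  0.3   ] psi 75.05 tilt [-0.0002 -0.0009] q6 -0.30
MOVE x 0.0919 y 0.0050 z 0.1389 roll 0.0079 dist rows 3.0 rot rows 1.0
```

Emit:
servo_tool(
  motion=[
    {"x": 0.092,"y": 0.005,"z": 0.03,"roll": 0.008,"hand": 0},
    {"x": 0.092,"y": 0.005,"z": 0.03,"roll": 0.008,"hand": 0},
    {"x": 0.092,"y": 0.005,"z": 0.03,"roll": 0.008,"hand": 0},
    {"x": 0.092,"y": 0.005,"z": 0.07,"roll": 0.008,"hand": 0},
    {"x": 0.092,"y": 0.005,"z": 0.11,"roll": 0.008,"hand": 0},
    {"x": 0.092,"y": 0.005,"z": 0.139,"roll": 0.008,"hand": 0},
    {"x": 0.092,"y": 0.005,"z": 0.139,"roll": 0.008,"hand": 0},
    {"x": 0.092,"y": 0.005,"z": 0.139,"roll": 0.008,"hand": 100},
    {"x": 0.092,"y": 0.005,"z": 0.139,"roll": 0.008,"hand": 100},
    {"x": 0.092,"y": 0.005,"z": 0.139,"roll": 0.008,"hand": 100},
    {"x": 0.092,"y": 0.005,"z": 0.139,"roll": 0.008,"hand": 100},
  ],
  newtons=40,
)

```text
time_s: 3.7
position: [0.5532, -0.1879, 0.1613]
eef_rot: [0.796, 0.606, -0.0, 0.001]
wrist_force: [-0.2, 0.4, -0.4]
finger_gap: 0.0588
```

Run:
```python
from h import *
go(.553,-.188,.161,74.6)
snap('wrist','w2.png'); snap('side','s2.png')
crop('w2.png',100,0,420,384,2,'w2c.png')
```

```text
t 3.70 cur [ 0.5532 -0.1879  0.1613] psi 74.59 tilt [ 0.0003 -0.0011] q6 -0.14
MOVE x -0.0001 y -0.0001 z 0.0003 roll -0.0001 dist rows 1.0 rot rows 1.0
```

View pics/w2c.png

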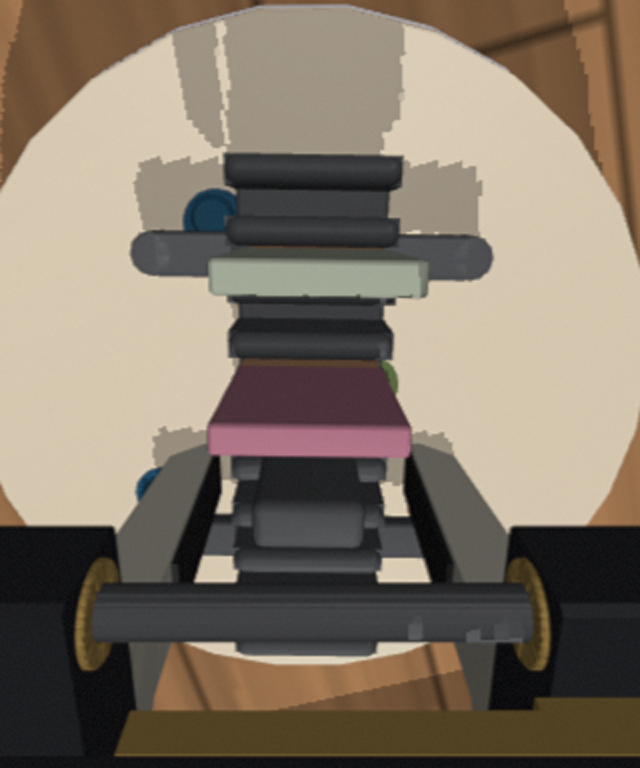

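Emit:
servo_tool(
  motion=[
    {"hand": 200},
    {"hand": 200},
    {"hand": 200},
    {"hand": 200},
    {"hand": 200},
    {"hand": 200},
  ],
  newtons=50,
)

```text
schema error: expected keys hand, x, y, z, roll
```

Emit:
servo_tool(
  motion=[
    {"x": 0,"y": 0,"z": 0,"roll": 0,"hand": 200},
    {"x": 0,"y": 0,"z": 0,"roll": 0,"hand": 200},
    {"x": 0,"y": 0,"z": 0,"roll": 0,"hand": 200},
    {"x": 0,"y": 0,"z": 0,"roll": 0,"hand": 200},
    {"x": 0,"y": 0,"z": 0,"roll": 0,"hand": 200},
  ],
  newtons=50,
)

```text
time_s: 4.42
position: [0.5529, -0.1878, 0.161]
eef_rot: [0.796, 0.606, -0.0, 0.0]
wrist_force: [-2.4, 0.3, 1.6]
finger_gap: 0.0305
```

Emit:
servo_tool(
  motion=[
    {"x": 0,"y": 0,"z": -0.005,"roll": 0,"hand": 200},
    {"x": 0,"y": 0,"z": -0.01,"roll": 0,"hand": 200},
    {"x": 0,"y": 0,"z": -0.014,"roll": 0,"hand": 200},
    {"x": 0,"y": 0,"z": -0.014,"roll": 0,"hand": 200},
    {"x": 0,"y": 0,"z": -0.014,"roll": 0,"hand": 200},
  ],
)

```text
time_s: 5.05
position: [0.5528, -0.1878, 0.1748]
eef_rot: [0.796, 0.606, -0.0, -0.0]
wrist_force: [-0.0, 0.6, -8.3]
finger_gap: 0.03
```

Run:
```python
from h import *
print(arm.observe()['wrist_force'],arm.observe()['ft_torque'])
go(.552,-.191,.175,110.5)
snap('side','s3.png');crop('side0.png',170,110,350,230,4.4,'s3a.png')
crop('s3.png',170,110,350,230,4.4,'s3c.png')
```

```text
[-0.00925894  0.64869671 -8.32307573] [-0.12204903  0.05195027  0.00566089]
t 5.05 cur [ 0.5528 -0.1878  0.1748] psi 74.58 tilt [-0.0008 -0.0006] q6 -0.14
MOVE x -0.0033 y 0.0001 z -0.0001 roll -0.6270 dist rows 1.0 rot rows 4.0
```

View pics/s3c.png

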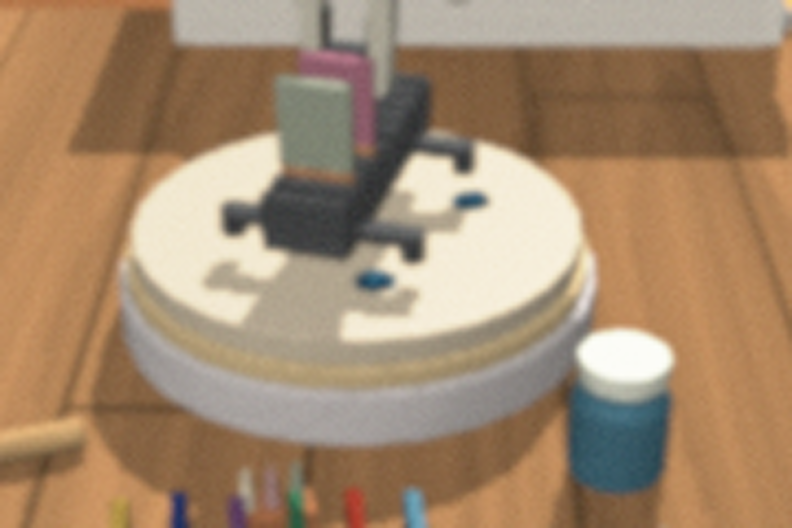

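Emit:
servo_tool(
  motion=[
    {"x": -0.003,"y": 0,"z": 0,"roll": -0.125,"hand": 200},
    {"x": -0.003,"y": 0,"z": 0,"roll": -0.25,"hand": 200},
    {"x": -0.003,"y": 0,"z": 0,"roll": -0.376,"hand": 200},
    {"x": -0.003,"y": 0,"z": 0,"roll": -0.5,"hand": 200},
    {"x": -0.003,"y": 0,"z": 0,"roll": -0.627,"hand": 200},
    {"x": -0.003,"y": 0,"z": 0,"roll": -0.627,"hand": 200},
    {"x": -0.003,"y": 0,"z": 0,"roll": -0.627,"hand": 200},
  ],
)

```text
time_s: 5.98
position: [0.5519, -0.1907, 0.1747]
eef_rot: [0.571, 0.821, -0.0, -0.0]
wrist_force: [-0.3, 0.5, -7.8]
finger_gap: 0.03
```

Run:
```python
from h import *
go(.552,-.191,.158,110.5)
for n in ['scene','side','wrist']: snap(n,n+'4.png')
a=cv2.imread('pics/scene4.png')[170:300,110:250]; b=cv2.imread('pics/side4.png')[110:240,180:320]; w=cv2.imread('pics/wrist4.png')[0:260,115:395]
cv2.imwrite('pics/m4.png',np.hstack([np.vstack([cv2.resize(a,(280,260),interpolation=2),cv2.resize(b,(280,260),interpolation=2)]),cv2.resize(w,(520,520),interpolation=2)]))
```

```text
t 5.97 cur [ 0.5519 -0.1907  0.1747] psi 110.35 tilt [-0.0009 -0.0005] q6 -0.77
MOVE x -0.0003 y -0.0000 z 0.0167 roll -0.0027 dist rows 1.0 rot rows 1.0
```

View pics/m4.png

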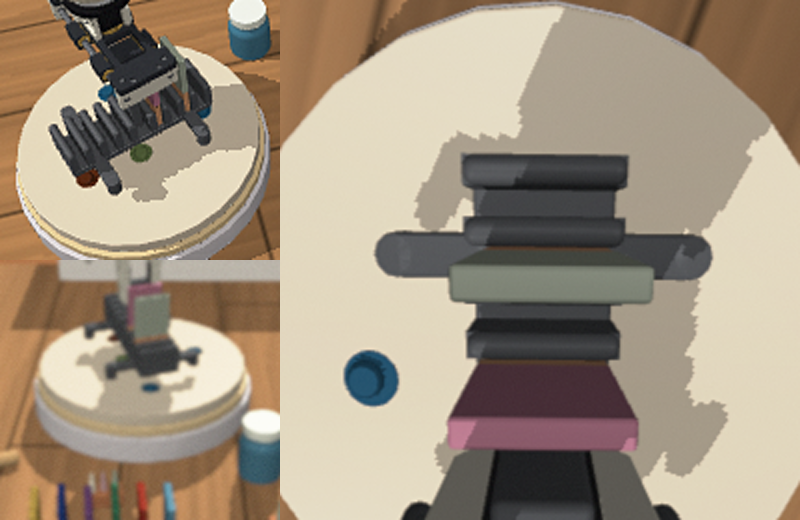

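Emit:
servo_tool(
  motion=[
    {"x": 0,"y": 0,"z": 0.006,"roll": 0,"hand": 200},
    {"x": 0,"y": 0,"z": 0.011,"roll": 0,"hand": 200},
    {"x": 0,"y": 0,"z": 0.014,"roll": 0,"hand": 200},
    {"x": 0,"y": 0,"z": 0.015,"roll": 0,"hand": 200},
    {"x": 0,"y": 0,"z": 0.015,"roll": 0,"hand": 200},
  ],
)

```text
time_s: 6.75
position: [0.5521, -0.191, 0.1606]
eef_rot: [0.571, 0.821, -0.001, 0.0]
wrist_force: [-4.7, -2.5, 3.3]
finger_gap: 0.0298
```

Emit:
servo_tool(
  motion=[
    {"x": 0,"y": 0,"z": 0.001,"roll": 0,"hand": 200},
    {"x": 0,"y": 0,"z": 0.001,"roll": 0,"hand": 100},
    {"x": 0,"y": 0,"z": 0.0,"roll": 0,"hand": 50},
    {"x": 0,"y": 0,"z": 0,"roll": 0,"hand": 0},
    {"x": 0,"y": 0,"z": 0,"roll": 0,"hand": 0},
    {"x": 0,"y": 0,"z": -0.04,"roll": 0,"hand": 0},
    {"x": 0,"y": 0,"z": -0.08,"roll": 0,"hand": 0},
    {"x": -0.05,"y": 0,"z": -0.12,"roll": 0,"hand": 0},
    {"x": -0.09,"y": 0,"z": -0.14,"roll": 0,"hand": 0},
    {"x": -0.09,"y": 0,"z": -0.14,"roll": 0,"hand": 0},
    {"x": -0.09,"y": 0,"z": -0.14,"roll": 0,"hand": 0},
  ],
)

```text
time_s: 8.12
position: [0.5831, -0.2747, 0.2998]
eef_rot: [0.571, 0.821, -0.0, -0.001]
wrist_force: [-0.0, 0.7, -0.9]
finger_gap: 0.0929
```

Run:
```python
from h import *
go(.552,-.191,.158,110.5)
for n in ['scene','side','wrist']: snap(n,n+'5.png')
np.save('PT5.npy',pose('wrist')[1])
crop('wrist5.png',120,0,400,210,2.85,'w5c.png')
a=cv2.imread('pics/scene5.png')[170:300,110:250]; b=cv2.imread('pics/side5.png')[110:240,180:320]
cv2.imwrite('pics/m5.png',np.hstack([cv2.resize(a,(400,370),interpolation=2),cv2.resize(b,(400,370),interpolation=2)]))
```

```text
t 8.12 cur [ 0.5831 -0.2747  0.2998] psi 110.41 tilt [-0.0015 -0.0002] q6 -0.87
MOVE x 0.0892 y 0.0002 z 0.1419 roll -0.0015 dist rows 3.0 rot rows 1.0
```

View pics/m5.png

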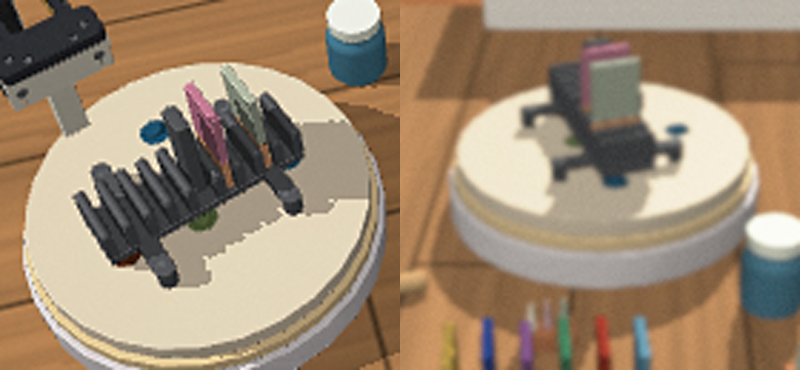

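View pics/w5c.png

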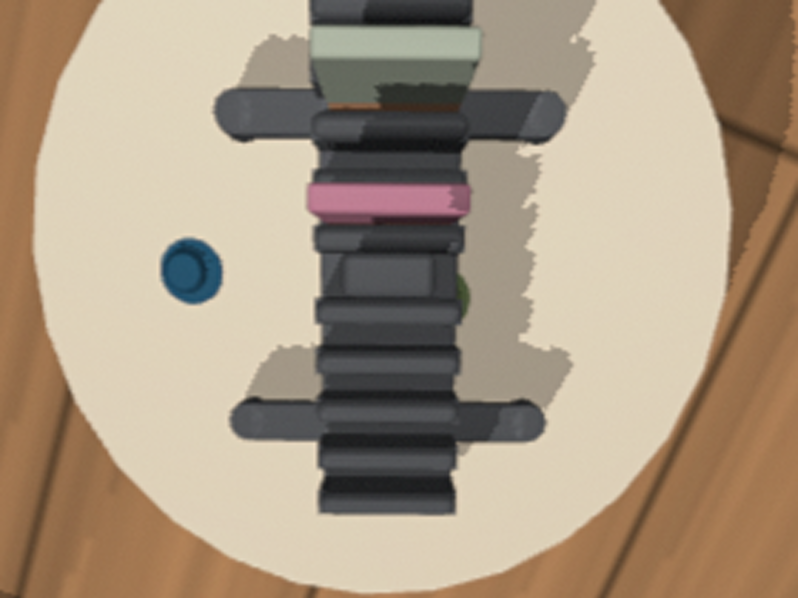

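```bash
cat > rackfit.py <<'E'
from h import *
from scipy.optimize import least_squares
p=cams.camera_params('wrist'); PT=(p,np.load('PT5.npy'))
obs=[]
def C(u,v): return (120+u/2.85,v/2.85)
for x,v,l,r in [(-14,308,316,462),(-34,357,317,460),(-54,404,316,459),(-74,455,319,457),(14,236,313,464),(54,128,312,470)]:
    obs.append(((x,-30,34.5),C(l,v))); obs.append(((x,30,34.5),C(r,v)))
for X,q in [((7,15,98),(345,253)),((7,-15,98),(433,253)),((-7,15,98),(343,293)),((-7,-15,98),(436,293))]: obs.append((X,C(*q)))
# left image = ? tool y : sign solved below
def model(t,sg,P):
    x,y,a=t[:3]; P=np.array(P)/1000.
    c,s=np.cos(a),np.sin(a)
    return np.c_[x+c*P[:,0]-s*P[:,1], y+s*P[:,0]+c*P[:,1], .097+P[:,2]]
# image right = tool +y = world psi-90 = rack -y
P=[(o[0][0], o[0][1], o[0][2]) for o in obs]
P=[(a,(-b if i<12 else b),c) for i,(a,b,c) in enumerate(P)]
Q=np.array([o[1] for o in obs])
f=lambda t:(w2px('wrist',model(t,1,P),PT)-Q).ravel()
s=least_squares(f,[.552,-.191,np.radians(110.4)],loss='soft_l1')
print(s.x[:2].round(4),np.degrees(s.x[2]).round(2)); print(f(s.x).reshape(-1,2).round(1).tolist())
np.save('rack.npy',s.x)
E
python3 rackfit.py
```

```text
[ 0.5534 -0.1928] 110.1
[[-0.9, 0.3], [0.8, 0.6], [-0.9, 1.0], [0.9, 1.4], [-0.2, 1.8], [0.6, 2.2], [-0.9, 0.6], [0.7, 1.0], [-0.4, -0.8], [1.0, -0.4], [-0.8, -3.0], [0.2, -2.6], [-1.1, -2.1], [1.4, -1.8], [-0.2, 0.2], [-0.0, 0.4]]
```

Run:
```python
from h import *
im=cv2.imread('pics/wrist5.png')[0:190,215:300]
im=cv2.convertScaleAbs(im,alpha=1.8,beta=20)
a=cv2.resize(im[0:100],None,fx=6,fy=6,interpolation=cv2.INTER_CUBIC)
b=cv2.resize(im[95:190],None,fx=6,fy=6,interpolation=cv2.INTER_CUBIC)
for k,y0 in ((a,0),(b,95)):
    for y in range(0,k.shape[0]//6,10): cv2.putText(k,str(y+y0),(0,y*6+4),0,.4,(0,255,255),1); cv2.line(k,(25,y*6),(35,y*6),(0,255,255),1)
cv2.imwrite('pics/e1.png',a);cv2.imwrite('pics/e2.png',b)
```

```text
(no output)
```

View pics/e1.png

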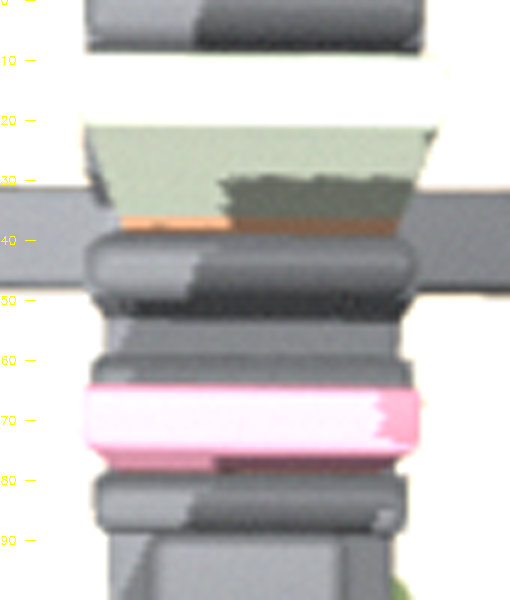

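View pics/e2.png

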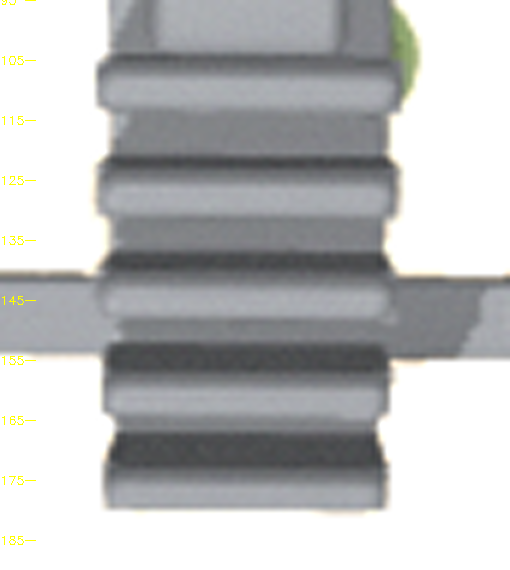

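```bash
cat > rackfit2.py <<'E'
from h import *
from scipy.optimize import least_squares
p=cams.camera_params('wrist'); PT=(p,np.load('PT5.npy'))
V=[(59,38.5),(39,59.5),(19,78.5),(-19,113.5),(-39,130.8),(-59,147.8),(-79,163.5)]
U=[(-14,231.2,281.7),(-74,232.3,279.7),(54,229.3,284.2),(14,230.8,282.7)]
def M(t,P):
    P=np.atleast_2d(P)/1000.; c,s=np.cos(t[2]),np.sin(t[2])
    pit=t[3] if len(t)>3 else 0; dz=t[4] if len(t)>4 else 0
    return np.c_[t[0]+c*P[:,0]-s*P[:,1],t[1]+s*P[:,0]+c*P[:,1],.097+P[:,2]+pit*P[:,0]+dz]
def f(t):
    r=[w2px('wrist',M(t,(x,0,30)),PT)[0,1]-v for x,v in V]
    for x,l,rr in U: r+= [w2px('wrist',M(t,(x,30,32)),PT)[0,0]-l, w2px('wrist',M(t,(x,-30,32)),PT)[0,0]-rr]
    q=w2px('wrist',M(t,[(10,15,98),(-10,15,98)]),PT); return np.array(r)
for x0 in ([.552,-.191,1.92],[.552,-.191,1.92,0],[.552,-.191,1.92,0,0]):
    s=least_squares(f,x0); print(s.x.round(4),np.degrees(s.x[2]).round(2),f(s.x).round(1))
    if len(x0)==3: np.save('rack.npy',s.x)
print(w2px('wrist',M(s.x[:3],[(7,0,98),(-7,0,98),(28,0,100),(20,0,100),(68,0,100),(60,0,100)]),PT).round(1)[:,1],'obs lug 89? ,102.6, pink 64,74.5 gg 9,20.5')
E
python3 rackfit2.py
```

```text
[ 0.5537 -0.1935  1.9219] 110.12 [-0.  -0.7 -0.1  0.   0.3  0.2  0.8 -1.   0.9 -1.1  1.2 -0.4  0.7 -1.1
  0.8]
[ 0.5538 -0.1939  1.922   0.0606] 110.12 [-0.2 -0.6  0.2  0.3  0.4  0.   0.3 -0.9  0.9 -0.8  0.9 -0.7  0.9 -1.2
  0.9]
[ 0.5538 -0.1937  1.922   0.0382 -0.0049] 110.12 [ 0.7 -0.   0.3 -0.  -0.1 -0.6 -0.4 -0.6  0.5 -0.5  0.7 -0.2  0.4 -0.8
  0.5]
[ 88.  104.2  62.4  72.3  10.   20.9] obs lug 89? ,102.6, pink 64,74.5 gg 9,20.5
```

Run:
```python
from h import *
go(.657,.19,.26,183)
```

```text
t 8.28 cur [ 0.5832 -0.2742  0.3002] psi 110.47 tilt [-0.0013 -0.0005] q6 -0.87
MOVE x 0.4091 y 0.2315 z 0.0399 roll -1.2660 dist rows 8.0 rot rows 7.0
```

Emit:
servo_tool(
  motion=[
    {"x": 0.409,"y": 0.232,"z": 0.0,"roll": -1.266,"hand": 0},
    {"x": 0.409,"y": 0.232,"z": 0.0,"roll": -1.266,"hand": 0},
    {"x": 0.409,"y": 0.232,"z": 0.0,"roll": -1.266,"hand": 0},
    {"x": 0.409,"y": 0.232,"z": 0.0,"roll": -1.266,"hand": 0},
    {"x": 0.409,"y": 0.232,"z": 0.0,"roll": -1.266,"hand": 0},
    {"x": 0.409,"y": 0.232,"z": 0.04,"roll": -1.266,"hand": 0},
    {"x": 0.409,"y": 0.232,"z": 0.04,"roll": -1.266,"hand": 0},
    {"x": 0.409,"y": 0.232,"z": 0.04,"roll": -1.266,"hand": 0},
    {"x": 0.409,"y": 0.232,"z": 0.04,"roll": -1.266,"hand": 0},
    {"x": 0.409,"y": 0.232,"z": 0.04,"roll": -1.266,"hand": 0},
    {"x": 0.409,"y": 0.232,"z": 0.04,"roll": -1.266,"hand": 0},
    {"x": 0.409,"y": 0.232,"z": 0.04,"roll": -1.266,"hand": 0},
  ],
)

```text
time_s: 9.78
position: [0.6577, 0.1891, 0.2603]
eef_rot: [-0.026, 1.0, -0.0, -0.0]
wrist_force: [-0.4, 0.3, -0.1]
finger_gap: 0.0927
```

Run:
```python
from h import *
go(.657,.19,.26,183)
np.save('PT6.npy',pose('wrist')[1]); snap('wrist','wrist6.png')
im=cv2.imread('pics/wrist6.png'); cv2.imwrite('pics/w6.png',cv2.resize(im,(800,600),interpolation=2))
```

```text
t 9.78 cur [0.6577 0.1891 0.2603] psi -177.07 tilt [-0.0006 -0.0004] q6 -1.41
MOVE x 0.0006 y 0.0009 z 0.0003 roll -0.0012 dist rows 1.0 rot rows 1.0
```

View pics/w6.png

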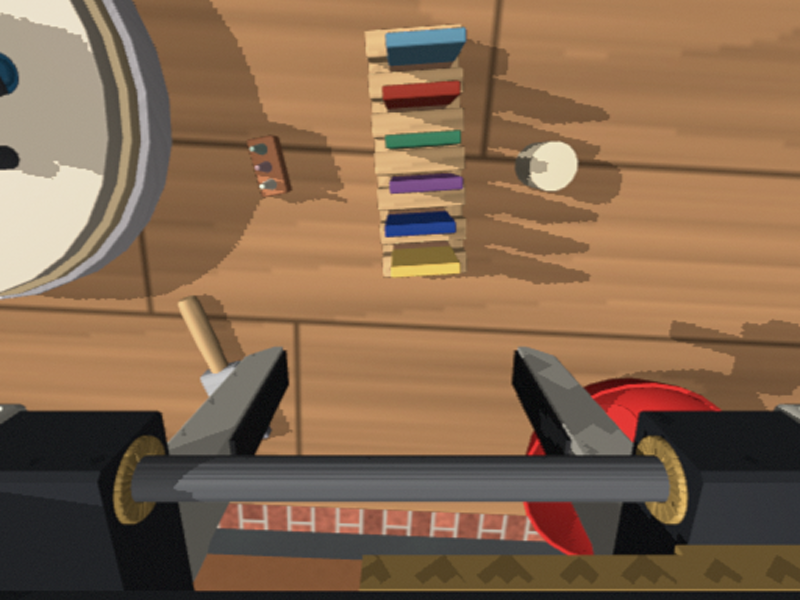

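Run:
```python
from h import *
crop('wrist6.png',225,10,315,100,6.6,'e3.png')
crop('wrist6.png',225,95,315,185,6.6,'e4.png')
```

```text
(no output)
```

View pics/e3.png

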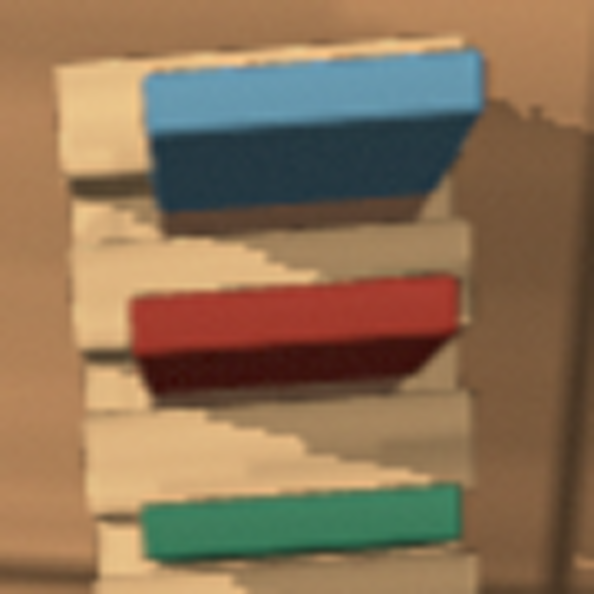

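View pics/e4.png

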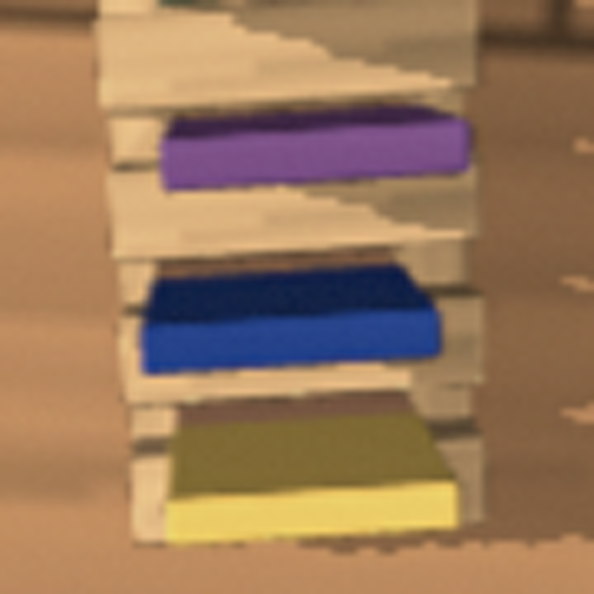

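Run:
```python
from h import *
p=cams.camera_params('wrist'); PT=(p,np.load('PT6.npy'))
T=dict(lb=(10,[(146,74),(480,48),(480,108),(150,134)]),red=(10,[(133,300),(458,277),(458,330),(138,356)]),green=(10,[(142,508),(460,485),(462,538),(148,560)]),
pur=(95,[(164,146),(466,118),(468,168),(166,188)]),blu=(95,[(148,320),(435,303),(440,352),(144,372)]),yel=(95,[(170,502),(456,480),(458,524),(168,544)]))
O={}
for n,(o,q) in T.items():
    X=np.array([px2w('wrist',225+a/6.6,o+b/6.6,.114,PT)[:2] for a,b in q])
    d=X[1]-X[0]+X[2]-X[3]; c=X.mean(0); O[n]=c
    print(n,c.round(4),'width %.4f thick %.4f yaw %.2f'%(np.hypot(*d)/2,np.hypot(*(X[3]-X[0]+X[2]-X[1]))/2,np.degrees(np.arctan2(d[1],d[0]))-90))
P=np.array(list(O.values())); k=np.polyfit(np.arange(6),P,1); print(k, np.degrees(np.arctan2(k[0,1],k[0,0])))
print(P-np.array([np.polyval(k[:,i],np.arange(6)) for i in (0,1)]).T)
```

```text
lb [0.5037 0.1973] width 0.0491 thick 0.0079 yaw 6.92
red [0.5342 0.1968] width 0.0493 thick 0.0076 yaw 6.94
green [0.5639 0.1998] width 0.0498 thick 0.0078 yaw 6.81
pur [0.5933 0.2039] width 0.0490 thick 0.0073 yaw 7.39
blu [0.623  0.2019] width 0.0487 thick 0.0084 yaw 6.62
yel [0.653  0.2075] width 0.0495 thick 0.0076 yaw 7.29
[[0.02978792 0.0020135 ]
 [0.50404066 0.19614944]] 3.867006791611811
[[-3.70537124e-04  1.15069947e-03]
 [ 3.31097855e-04 -1.37918263e-03]
 [ 2.83304014e-04 -4.19525094e-04]
 [-6.80729708e-05  1.66930247e-03]
 [-1.85471902e-04 -2.31679652e-03]
 [ 9.68012722e-06  1.29550230e-03]]
```

Run:
```python
from h import *
go(.653,.2075,.082,187)
```

```text
t 9.82 cur [0.6576 0.1893 0.2603] psi -177.06 tilt [-0.0008 -0.0004] q6 -1.41
MOVE x 0.0036 y 0.0185 z 0.1782 roll -0.0708 dist rows 3.0 rot rows 1.0
```

Emit:
servo_tool(
  motion=[
    {"x": 0.0036,"y": 0.0185,"z": 0.05,"roll": -0.071,"hand": 0},
    {"x": 0.0036,"y": 0.0185,"z": 0.1,"roll": -0.071,"hand": 0},
    {"x": 0.0036,"y": 0.0185,"z": 0.13,"roll": -0.071,"hand": 0},
    {"x": 0.0036,"y": 0.0185,"z": 0.16,"roll": -0.071,"hand": 0},
    {"x": 0.0036,"y": 0.0185,"z": 0.178,"roll": -0.071,"hand": 0},
    {"x": 0.0036,"y": 0.0185,"z": 0.178,"roll": -0.071,"hand": 60},
    {"x": 0.0036,"y": 0.0185,"z": 0.178,"roll": -0.071,"hand": 100},
    {"x": 0.0036,"y": 0.0185,"z": 0.178,"roll": -0.071,"hand": 160},
    {"x": 0.0036,"y": 0.0185,"z": 0.178,"roll": -0.071,"hand": 160},
    {"x": 0.0036,"y": 0.0185,"z": 0.178,"roll": -0.071,"hand": 160},
  ],
  newtons=25,
)

```text
time_s: 11.08
position: [0.6531, 0.2076, 0.0826]
eef_rot: [-0.061, 0.998, -0.0, -0.0]
wrist_force: [-0.1, -0.6, 2.5]
finger_gap: 0.05
```

Run:
```python
from h import *
go(.653,.2075,.082,187)
snap('wrist','w7.png'); crop('w7.png',100,0,420,384,1.56,'w7c.png')
```

```text
t 11.07 cur [0.6531 0.2076 0.0826] psi -172.99 tilt [-0.0003 -0.0002] q6 -1.45
MOVE x 0.0001 y -0.0000 z 0.0006 roll 0.0002 dist rows 1.0 rot rows 1.0
```

View pics/w7c.png

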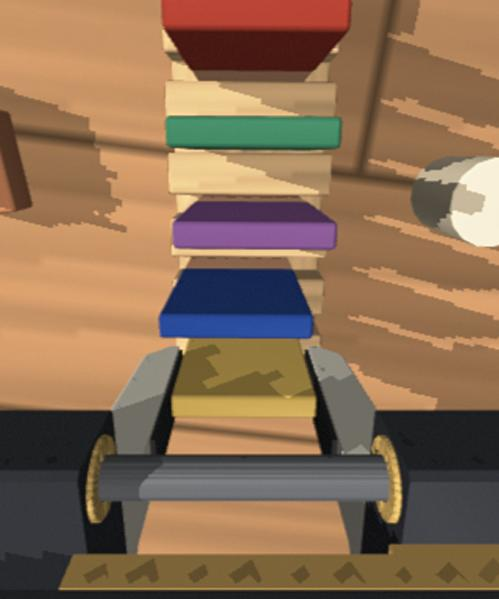

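Emit:
servo_tool(
  motion=[
    {"x": 0,"y": 0,"z": -0.03,"roll": 0,"hand": 160},
    {"x": 0,"y": 0,"z": -0.08,"roll": 0,"hand": 160},
    {"x": 0,"y": 0,"z": -0.14,"roll": 0,"hand": 160},
    {"x": 0,"y": 0,"z": -0.2,"roll": 0,"hand": 160},
    {"x": 0,"y": 0,"z": -0.2,"roll": 0,"hand": 160},
  ],
)

```text
time_s: 11.75
position: [0.6547, 0.208, 0.2882]
eef_rot: [-0.061, 0.998, 0.001, 0.004]
wrist_force: [0.6, -0.1, -1.4]
finger_gap: 0.0499
```

```bash
cat >> h.py <<'E'
def slot(mm):
    r=np.load('rack.npy'); return r[0]+mm/1000*np.cos(r[2]), r[1]+mm/1000*np.sin(r[2])
E
python3 - <<'E'
from h import *
print(slot(-84)); go(*slot(-84),.285,110.1); print(arm.observe()['finger_gap'])
E
```

```text
(np.float64(0.5825524820982978), np.float64(-0.2723509889348274))
t 11.75 cur [0.6547 0.208  0.2882] psi -172.98 tilt [0.0083 0.0019] q6 -1.45
MOVE x 0.1303 y -0.4680 z 0.0016 roll 1.3424 dist rows 8.0 rot rows 8.0
0.04994198548915916
```

Emit:
servo_tool(
  motion=[
    {"x": 0.13,"y": -0.468,"z": 0,"roll": 1.342,"hand": 160},
    {"x": 0.13,"y": -0.468,"z": 0,"roll": 1.342,"hand": 160},
    {"x": 0.13,"y": -0.468,"z": 0,"roll": 1.342,"hand": 160},
    {"x": 0.13,"y": -0.468,"z": 0,"roll": 1.342,"hand": 160},
    {"x": 0.13,"y": -0.468,"z": 0,"roll": 1.342,"hand": 160},
    {"x": 0.13,"y": -0.468,"z": 0,"roll": 1.342,"hand": 160},
    {"x": 0.13,"y": -0.468,"z": 0,"roll": 1.342,"hand": 160},
    {"x": 0.13,"y": -0.468,"z": 0,"roll": 1.342,"hand": 160},
    {"x": 0.13,"y": -0.468,"z": 0,"roll": 1.342,"hand": 160},
    {"x": 0.13,"y": -0.468,"z": 0.06,"roll": 1.342,"hand": 160},
    {"x": 0.13,"y": -0.468,"z": 0.06,"roll": 1.342,"hand": 160},
    {"x": 0.13,"y": -0.468,"z": 0.06,"roll": 1.342,"hand": 160},
  ],
)

```text
time_s: 13.25
position: [0.584, -0.2717, 0.2282]
eef_rot: [0.572, 0.82, 0.003, 0.003]
wrist_force: [-0.3, -0.1, 0.0]
finger_gap: 0.0498
```

Run:
```python
from h import *
go(*slot(-84),.212,110.1); print(arm.observe()['finger_gap'])
snap('wrist','w8.png'); crop('w8.png',180,60,340,280,2.7,'w8c.png')
snap('scene','sc8.png'); crop('sc8.png',110,140,250,300,3.7,'sc8c.png')
```

```text
t 13.25 cur [ 0.584  -0.2717  0.2282] psi 110.18 tilt [0.0093 0.0015] q6 -0.86
MOVE x -0.0001 y -0.0018 z 0.0161 roll 0.0014 dist rows 1.0 rot rows 1.0
0.04977975972742007
```

View pics/w8c.png

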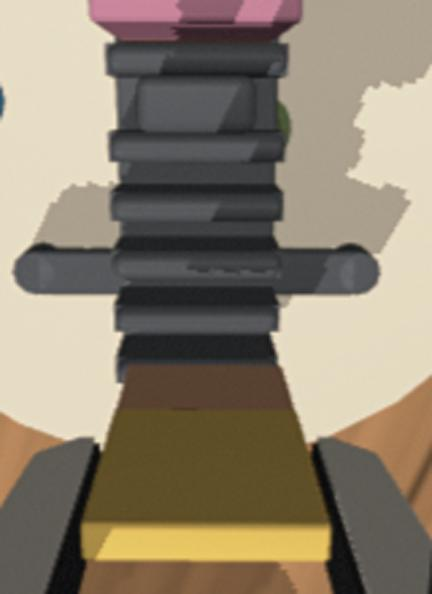

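View pics/sc8c.png

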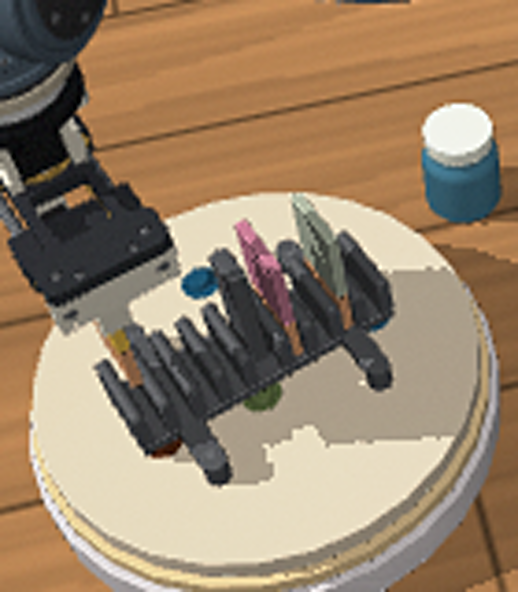

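```bash
cat >> h.py <<'E'
def t2px(X):
    p=cams.camera_params('wrist'); return w2px('wrist',X,(p,p['tool_from_camera']))
E
python3 - <<'E'
from h import *
print(t2px([(.004,-.025,.068),(.004,.025,.068),(.004,-.025,-.032),(.004,.025,-.032),(-.004,-.025,-.032)]).round(1))
r=lambda a,b:(180+a/2.7,60+b/2.7)
print('obs',r(123,365),r(290,365),r(84,522),r(328,522),r(84,560))
# rack fins check
from rackfit2 import M
t=np.load('rack.npy'); print(w2px('wrist',M(t,[(-19,0,30),(-39,0,30),(-59,0,30),(-79,0,30),(-79,30,30),(-79,-30,30)])).round(1))
print('obs', [r(0,b)[1] for b in (161,221,279,331)], r(117,331),r(280,331))
E
```

```text
[[227.1 194.7]
 [284.6 194.7]
 [209.1 255.6]
 [302.7 255.6]
 [209.8 268.6]]
obs (225.55555555555554, 195.1851851851852) (287.4074074074074, 195.1851851851852) (211.11111111111111, 253.33333333333331) (301.48148148148147, 253.33333333333331) (211.11111111111111, 267.4074074074074)
[ 0.5537 -0.1935  1.9219] 110.12 [-0.  -0.7 -0.1  0.   0.3  0.2  0.8 -1.   0.9 -1.1  1.2 -0.4  0.7 -1.1
  0.8]
[ 0.5538 -0.1939  1.922   0.0606] 110.12 [-0.2 -0.6  0.2  0.3  0.4  0.   0.3 -0.9  0.9 -0.8  0.9 -0.7  0.9 -1.2
  0.9]
[ 0.5538 -0.1937  1.922   0.0382 -0.0049] 110.12 [ 0.7 -0.   0.3 -0.  -0.1 -0.6 -0.4 -0.6  0.5 -0.5  0.7 -0.2  0.4 -0.8
  0.5]
[ 88.  104.2  62.4  72.3  10.   20.9] obs lug 89? ,102.6, pink 64,74.5 gg 9,20.5
[[252.9 119.1]
 [253.  140.9]
 [253.  161.8]
 [253.  181.8]
 [222.4 181.8]
 [283.6 181.7]]
obs [119.62962962962962, 141.85185185185185, 163.33333333333331, 182.59259259259258] (223.33333333333331, 182.59259259259258) (283.7037037037037, 182.59259259259258)
```

Emit:
servo_tool(
  motion=[
    {"x": -0.0005,"y": -0.0022,"z": 0.015,"roll": 0,"hand": 160},
    {"x": -0.0005,"y": -0.0022,"z": 0.022,"roll": 0,"hand": 160},
    {"x": -0.0005,"y": -0.0022,"z": 0.022,"roll": 0,"hand": 160},
    {"x": -0.0005,"y": -0.0022,"z": 0.03,"roll": 0,"hand": 160},
    {"x": -0.0005,"y": -0.0022,"z": 0.035,"roll": 0,"hand": 160},
    {"x": -0.0005,"y": -0.0022,"z": 0.04,"roll": 0,"hand": 160},
    {"x": -0.0005,"y": -0.0022,"z": 0.045,"roll": 0,"hand": 160},
    {"x": -0.0005,"y": -0.0022,"z": 0.048,"roll": 0,"hand": 160},
    {"x": -0.0005,"y": -0.0022,"z": 0.048,"roll": 0,"hand": 160},
  ],
)

```text
time_s: 14.48
position: [0.5828, -0.2731, 0.1805]
eef_rot: [0.572, 0.82, 0.003, 0.004]
wrist_force: [-0.7, 1.5, -2.0]
finger_gap: 0.0496
```

Run:
```python
from h import *
print(arm.observe()['wrist_force'],arm.observe()['ft_torque']);go(*slot(-84),.165,110.1)
```

```text
[-0.66710305  1.48375203 -2.03024895] [0.5581603  0.2574501  0.01895509]
t 14.47 cur [ 0.5828 -0.2731  0.1805] psi 110.17 tilt [0.0103 0.0009] q6 -0.87
MOVE x 0.0008 y -0.0001 z 0.0155 roll 0.0013 dist rows 1.0 rot rows 1.0
```

Emit:
servo_tool(
  motion=[
    {"x": 0.0008,"y": 0,"z": 0.005,"roll": 0,"hand": 160},
    {"x": 0.0008,"y": 0,"z": 0.01,"roll": 0,"hand": 160},
    {"x": 0.0008,"y": 0,"z": 0.014,"roll": 0,"hand": 160},
    {"x": 0.0008,"y": 0,"z": 0.014,"roll": 0,"hand": 160},
    {"x": 0.0008,"y": 0,"z": 0.014,"roll": 0,"hand": 160},
  ],
)

```text
time_s: 15.1
position: [0.5827, -0.2725, 0.1666]
eef_rot: [0.572, 0.82, 0.003, 0.004]
wrist_force: [0.5, 0.5, -0.9]
finger_gap: 0.0499
```

Run:
```python
from h import *
print(arm.observe()['wrist_force'],arm.observe()['ft_torque']);go(*slot(-84),.165,110.1)
```

```text
[ 0.46650676  0.46964386 -0.85409306] [-0.08233436  0.02338587  0.00721479]
t 15.10 cur [ 0.5827 -0.2725  0.1666] psi 110.17 tilt [0.0105 0.0008] q6 -0.87
MOVE x 0.0001 y -0.0001 z 0.0016 roll 0.0012 dist rows 1.0 rot rows 1.0
```

Emit:
servo_tool(
  motion=[
    {"x": 0,"y": 0,"z": 0.0015,"roll": 0,"hand": 160},
    {"x": 0,"y": 0,"z": 0.0015,"roll": 0,"hand": 110},
    {"x": 0,"y": 0,"z": 0.001,"roll": 0,"hand": 60},
    {"x": 0,"y": 0,"z": 0.001,"roll": 0,"hand": 60},
    {"x": 0,"y": 0,"z": -0.03,"roll": 0,"hand": 30},
    {"x": 0,"y": 0,"z": -0.08,"roll": 0,"hand": 0},
    {"x": 0,"y": 0,"z": -0.14,"roll": 0,"hand": 0},
    {"x": 0,"y": 0,"z": -0.18,"roll": 0,"hand": 0},
    {"x": 0,"y": 0,"z": -0.18,"roll": 0,"hand": 0},
    {"x": 0,"y": 0,"z": -0.18,"roll": 0,"hand": 0},
    {"x": 0,"y": 0,"z": -0.12,"roll": 0,"hand": 0},
    {"x": 0,"y": 0,"z": -0.06,"roll": 0,"hand": 0},
  ],
)

```text
time_s: 16.6
position: [0.5814, -0.2721, 0.2236]
eef_rot: [0.572, 0.82, 0.003, 0.003]
wrist_force: [1.2, -1.4, -0.8]
finger_gap: 0.0929
```

Run:
```python
from h import *
go(.623,.2019,.2,187)
snap('wrist','w9.png'); crop('w9.png',100,0,420,384,1.56,'w9c.png')
```

```text
t 16.60 cur [ 0.5814 -0.2721  0.2236] psi 110.17 tilt [0.0092 0.0015] q6 -0.87
MOVE x 0.4307 y 0.2023 z 0.0247 roll -1.3410 dist rows 8.0 rot rows 8.0
```

View pics/w9c.png

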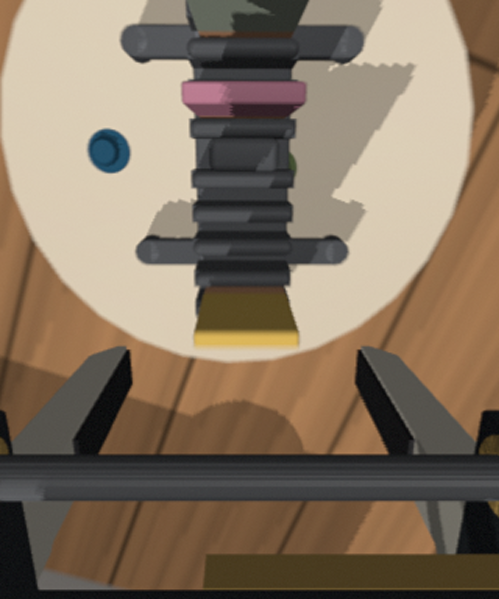

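Emit:
servo_tool(
  motion=[
    {"x": 0.431,"y": 0.202,"z": -0.09,"roll": -1.341,"hand": 0},
    {"x": 0.431,"y": 0.202,"z": -0.09,"roll": -1.341,"hand": 0},
    {"x": 0.431,"y": 0.202,"z": -0.09,"roll": -1.341,"hand": 0},
    {"x": 0.431,"y": 0.202,"z": -0.09,"roll": -1.341,"hand": 0},
    {"x": 0.431,"y": 0.202,"z": -0.09,"roll": -1.341,"hand": 0},
    {"x": 0.431,"y": 0.202,"z": -0.09,"roll": -1.341,"hand": 0},
    {"x": 0.431,"y": 0.202,"z": -0.09,"roll": -1.341,"hand": 0},
    {"x": 0.431,"y": 0.202,"z": -0.09,"roll": -1.341,"hand": 0},
    {"x": 0.431,"y": 0.202,"z": -0.09,"roll": -1.341,"hand": 0},
    {"x": 0.431,"y": 0.202,"z": -0.09,"roll": -1.341,"hand": 0},
    {"x": 0.431,"y": 0.202,"z": -0.03,"roll": -1.341,"hand": 0},
    {"x": 0.431,"y": 0.202,"z": 0.03,"roll": -1.341,"hand": 0},
    {"x": 0.431,"y": 0.202,"z": 0.03,"roll": -1.341,"hand": 0},
  ],
)

```text
time_s: 18.27
position: [0.6172, 0.2021, 0.1844]
eef_rot: [-0.06, 0.998, 0.003, -0.005]
wrist_force: [-0.3, -0.0, 0.1]
finger_gap: 0.0927
```

Run:
```python
from h import *
go(.623,.2019,.082,187)
```

```text
t 18.27 cur [0.6172 0.2021 0.1844] psi -173.11 tilt [-0.0099  0.0053] q6 -1.45
MOVE x -0.0067 y -0.0015 z 0.1023 roll -0.0019 dist rows 2.0 rot rows 1.0
```

Run:
```python
from h import *
for i in range(5):
    go(.623,.2019,.082,187); cams.snapshot('wrist')
```

```text
t 18.27 cur [0.6172 0.2021 0.1844] psi -173.11 tilt [-0.0099  0.0053] q6 -1.45
MOVE x -0.0067 y -0.0015 z 0.1023 roll -0.0019 dist rows 2.0 rot rows 1.0
t 18.32 cur [0.619  0.2027 0.1881] psi -173.09 tilt [-0.0042  0.0068] q6 -1.45
MOVE x -0.0042 y -0.0021 z 0.1060 roll -0.0016 dist rows 2.0 rot rows 1.0
t 18.38 cur [0.6202 0.2033 0.1902] psi -173.07 tilt [-0.0002  0.0078] q6 -1.45
MOVE x -0.0026 y -0.0026 z 0.1082 roll -0.0013 dist rows 2.0 rot rows 1.0
t 18.43 cur [0.6207 0.2036 0.1912] psi -173.05 tilt [0.0019 0.0083] q6 -1.45
MOVE x -0.0018 y -0.0029 z 0.1092 roll -0.0010 dist rows 2.0 rot rows 1.0
t 18.48 cur [0.6207 0.2038 0.1914] psi -173.04 tilt [0.0027 0.0085] q6 -1.45
MOVE x -0.0016 y -0.0030 z 0.1094 roll -0.0008 dist rows 2.0 rot rows 1.0
```

Emit:
servo_tool(
  motion=[
    {"x": -0.0016,"y": -0.003,"z": 0.04,"roll": 0,"hand": 0},
    {"x": -0.0016,"y": -0.003,"z": 0.07,"roll": 0,"hand": 0},
    {"x": -0.0016,"y": -0.003,"z": 0.095,"roll": 0,"hand": 0},
    {"x": -0.0016,"y": -0.003,"z": 0.109,"roll": 0,"hand": 0},
    {"x": -0.0016,"y": -0.003,"z": 0.109,"roll": 0,"hand": 60},
    {"x": -0.0016,"y": -0.003,"z": 0.109,"roll": 0,"hand": 100},
    {"x": -0.0016,"y": -0.003,"z": 0.109,"roll": 0,"hand": 160},
    {"x": -0.0016,"y": -0.003,"z": 0.109,"roll": 0,"hand": 160},
    {"x": -0.0016,"y": -0.003,"z": 0.109,"roll": 0,"hand": 160},
  ],
)

```text
time_s: 19.65
position: [0.6229, 0.2021, 0.0824]
eef_rot: [-0.061, 0.998, 0.004, 0.002]
wrist_force: [0.4, -0.7, 1.0]
finger_gap: 0.0499
```

Run:
```python
from h import *
go(.623,.2019,.082,187); print(arm.observe()['wrist_force'])
snap('wrist','w7.png'); crop('w7.png',100,0,420,384,1.56,'w7c.png')
```

```text
t 19.65 cur [0.6229 0.2021 0.0824] psi -173.03 tilt [0.0027 0.0086] q6 -1.46
MOVE x -0.0001 y -0.0002 z 0.0004 roll -0.0005 dist rows 1.0 rot rows 1.0
[ 0.39412477 -0.69365231  1.00386475]
```

View pics/w7c.png

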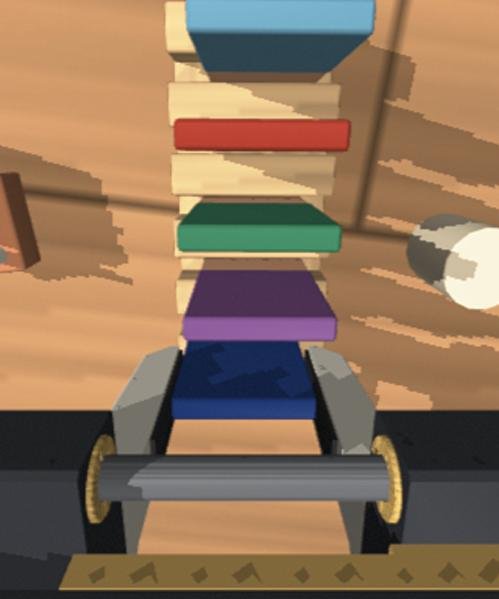

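Run:
```python
from h import *
go(*slot(-64),.205,110.1)
```

```text
t 19.70 cur [0.6229 0.2021 0.0824] psi -173.03 tilt [0.0028 0.0086] q6 -1.46
MOVE x 0.1017 y -0.4456 z -0.1267 roll 1.3416 dist rows 8.0 rot rows 8.0
```

Emit:
servo_tool(
  motion=[
    {"x": 0,"y": 0,"z": -0.04,"roll": 0,"hand": 160},
    {"x": 0,"y": 0,"z": -0.09,"roll": 0,"hand": 160},
    {"x": 0,"y": 0,"z": -0.15,"roll": 0,"hand": 160},
    {"x": 0,"y": 0,"z": -0.2,"roll": 0,"hand": 160},
    {"x": 0.102,"y": -0.446,"z": -0.2,"roll": 1.3416,"hand": 160},
    {"x": 0.102,"y": -0.446,"z": -0.2,"roll": 1.3416,"hand": 160},
    {"x": 0.102,"y": -0.446,"z": -0.2,"roll": 1.3416,"hand": 160},
    {"x": 0.102,"y": -0.446,"z": -0.2,"roll": 1.3416,"hand": 160},
    {"x": 0.102,"y": -0.446,"z": -0.2,"roll": 1.3416,"hand": 160},
    {"x": 0.102,"y": -0.446,"z": -0.2,"roll": 1.3416,"hand": 160},
    {"x": 0.102,"y": -0.446,"z": -0.2,"roll": 1.3416,"hand": 160},
    {"x": 0.102,"y": -0.446,"z": -0.2,"roll": 1.3416,"hand": 160},
    {"x": 0.102,"y": -0.446,"z": -0.2,"roll": 1.3416,"hand": 160},
    {"x": 0.102,"y": -0.446,"z": -0.2,"roll": 1.3416,"hand": 160},
    {"x": 0.102,"y": -0.446,"z": -0.16,"roll": 1.3416,"hand": 160},
    {"x": 0.102,"y": -0.446,"z": -0.127,"roll": 1.3416,"hand": 160},
    {"x": 0.102,"y": -0.446,"z": -0.127,"roll": 1.3416,"hand": 160},
    {"x": 0.102,"y": -0.446,"z": -0.127,"roll": 1.3416,"hand": 160},
  ],
)

```text
time_s: 21.95
position: [0.5763, -0.2534, 0.207]
eef_rot: [0.572, 0.82, 0.005, -0.0]
wrist_force: [-0.2, -0.5, -0.4]
finger_gap: 0.05
```

Run:
```python
from h import *
go(*slot(-64),.1665,110.1)
snap('wrist','w8.png'); crop('w8.png',180,0,340,280,2.1,'w8c.png')
go(*slot(-64),.1665,110.1)
```

```text
t 21.95 cur [ 0.5763 -0.2534  0.207 ] psi 110.19 tilt [0.0046 0.0078] q6 -0.85
MOVE x -0.0001 y -0.0009 z 0.0405 roll 0.0016 dist rows 1.0 rot rows 1.0
t 22.00 cur [ 0.5763 -0.2537  0.2073] psi 110.17 tilt [0.0052 0.0075] q6 -0.85
MOVE x 0.0002 y -0.0009 z 0.0408 roll 0.0012 dist rows 1.0 rot rows 1.0
```

View pics/w8c.png

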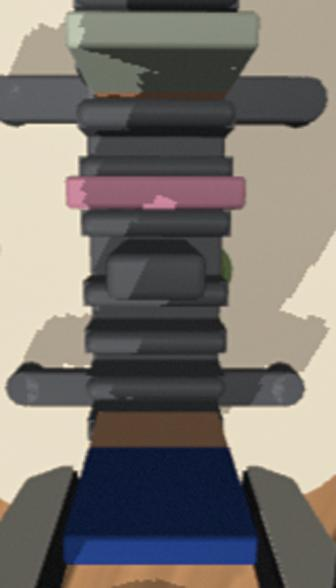

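Emit:
servo_tool(
  motion=[
    {"x": 0,"y": -0.0009,"z": 0.01,"roll": 0,"hand": 160},
    {"x": 0,"y": -0.0009,"z": 0.016,"roll": 0,"hand": 160},
    {"x": 0,"y": -0.0009,"z": 0.021,"roll": 0,"hand": 160},
    {"x": 0,"y": -0.0009,"z": 0.026,"roll": 0,"hand": 160},
    {"x": 0,"y": -0.0009,"z": 0.031,"roll": 0,"hand": 160},
    {"x": 0,"y": -0.0009,"z": 0.036,"roll": 0,"hand": 160},
    {"x": 0,"y": -0.0009,"z": 0.04,"roll": 0,"hand": 160},
    {"x": 0,"y": -0.0009,"z": 0.041,"roll": 0,"hand": 160},
    {"x": 0,"y": -0.0009,"z": 0.041,"roll": 0,"hand": 160},
  ],
)

```text
time_s: 23.12
position: [0.5757, -0.2537, 0.1663]
eef_rot: [0.572, 0.82, 0.005, -0.0]
wrist_force: [-0.9, 0.2, -0.7]
finger_gap: 0.0499
```

Run:
```python
from h import *
print(arm.observe()['wrist_force'],arm.observe()['ft_torque']);go(*slot(-64),.165,110.1)
```

```text
[-0.88895406  0.22273863 -0.6672651 ] [0.00437535 0.0838957  0.01433483]
t 23.12 cur [ 0.5757 -0.2537  0.1663] psi 110.17 tilt [0.0051 0.0075] q6 -0.85
MOVE x 0.0002 y 0.0000 z 0.0013 roll 0.0012 dist rows 1.0 rot rows 1.0
```

Run:
```python
from h import *
go(.5933,.2039,.18,187)
```

```text
t 23.12 cur [ 0.5757 -0.2537  0.1663] psi 110.17 tilt [0.0051 0.0075] q6 -0.85
MOVE x 0.4236 y 0.1744 z -0.0102 roll -1.3409 dist rows 8.0 rot rows 8.0
```

Emit:
servo_tool(
  motion=[
    {"x": 0,"y": 0,"z": 0.0013,"roll": 0,"hand": 160},
    {"x": 0,"y": 0,"z": 0.0013,"roll": 0,"hand": 110},
    {"x": 0,"y": 0,"z": 0.001,"roll": 0,"hand": 60},
    {"x": 0,"y": 0,"z": -0.02,"roll": 0,"hand": 40},
    {"x": 0,"y": 0,"z": -0.07,"roll": 0,"hand": 0},
    {"x": 0,"y": 0,"z": -0.11,"roll": 0,"hand": 0},
    {"x": 0.424,"y": 0.174,"z": -0.12,"roll": -1.341,"hand": 0},
    {"x": 0.424,"y": 0.174,"z": -0.12,"roll": -1.341,"hand": 0},
    {"x": 0.424,"y": 0.174,"z": -0.12,"roll": -1.341,"hand": 0},
    {"x": 0.424,"y": 0.174,"z": -0.12,"roll": -1.341,"hand": 0},
    {"x": 0.424,"y": 0.174,"z": -0.12,"roll": -1.341,"hand": 0},
    {"x": 0.424,"y": 0.174,"z": -0.12,"roll": -1.341,"hand": 0},
    {"x": 0.424,"y": 0.174,"z": -0.12,"roll": -1.341,"hand": 0},
    {"x": 0.424,"y": 0.174,"z": -0.12,"roll": -1.341,"hand": 0},
    {"x": 0.424,"y": 0.174,"z": -0.12,"roll": -1.341,"hand": 0},
    {"x": 0.424,"y": 0.174,"z": -0.12,"roll": -1.341,"hand": 0},
    {"x": 0.424,"y": 0.174,"z": -0.06,"roll": -1.341,"hand": 0},
    {"x": 0.424,"y": 0.174,"z": -0.01,"roll": -1.341,"hand": 0},
    {"x": 0.424,"y": 0.174,"z": -0.01,"roll": -1.341,"hand": 0},
    {"x": 0.424,"y": 0.174,"z": -0.01,"roll": -1.341,"hand": 0},
  ],
)

```text
time_s: 25.62
position: [0.594, 0.2035, 0.1821]
eef_rot: [-0.06, 0.998, 0.004, 0.004]
wrist_force: [-0.1, -0.3, -0.5]
finger_gap: 0.093
```

Run:
```python
from h import *
go(.5933,.2039,.082,187)
snap('wrist','w7.png'); crop('w7.png',100,0,420,384,1.56,'w7c.png')
go(.5933,.2039,.082,187)
```

```text
t 25.62 cur [0.594  0.2035 0.1821] psi -173.09 tilt [0.0078 0.008 ] q6 -1.44
MOVE x 0.0015 y -0.0002 z 0.1001 roll -0.0015 dist rows 2.0 rot rows 1.0
t 25.68 cur [0.5941 0.2038 0.1825] psi -173.07 tilt [0.0088 0.0084] q6 -1.44
MOVE x 0.0018 y -0.0005 z 0.1005 roll -0.0012 dist rows 2.0 rot rows 1.0
```

View pics/w7c.png

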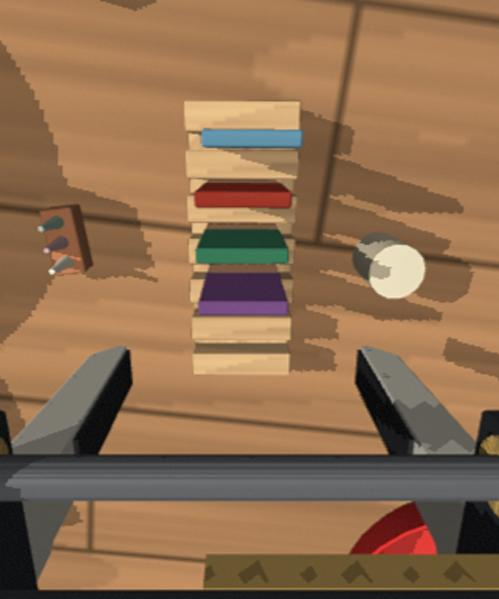

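Emit:
servo_tool(
  motion=[
    {"x": 0,"y": 0,"z": -0.06,"roll": 0,"hand": 0},
    {"x": 0,"y": 0,"z": -0.1,"roll": 0,"hand": 0},
    {"x": 0,"y": 0,"z": -0.1,"roll": 0,"hand": 0},
    {"x": 0,"y": 0,"z": -0.1,"roll": 0,"hand": 0},
    {"x": 0,"y": 0,"z": -0.05,"roll": 0,"hand": 0},
    {"x": 0,"y": 0,"z": 0.01,"roll": 0,"hand": 0},
    {"x": 0,"y": 0,"z": 0.01,"roll": 0,"hand": 0},
  ],
)

```text
time_s: 26.55
position: [0.5916, 0.2031, 0.1681]
eef_rot: [-0.06, 0.998, 0.003, 0.0]
wrist_force: [-0.0, -0.5, 0.5]
finger_gap: 0.093
```

Run:
```python
from h import *
go(.5933,.2039,.082,187)
if np.dot(pose('wrist')[1][:2,2],[0,0])==0:
  M=R.from_quat(arm.observe()['eef_rot']).as_matrix()
  for i in range(4):
    M=R.from_quat(arm.observe()['eef_rot']).as_matrix()
    if M[0,2]>-.0035: break
    cams.snapshot('wrist')
go(.5933,.2039,.082,187)
```

```text
t 26.55 cur [0.5916 0.2031 0.1681] psi -173.07 tilt [-0.0002  0.006 ] q6 -1.44
MOVE x -0.0017 y 0.0001 z 0.0861 roll -0.0013 dist rows 2.0 rot rows 1.0
t 26.55 cur [0.5916 0.2031 0.1681] psi -173.07 tilt [-0.0002  0.006 ] q6 -1.44
MOVE x -0.0017 y 0.0001 z 0.0861 roll -0.0013 dist rows 2.0 rot rows 1.0
```

Emit:
servo_tool(
  motion=[
    {"x": -0.0017,"y": 0,"z": 0.03,"roll": 0,"hand": 0},
    {"x": -0.0017,"y": 0,"z": 0.05,"roll": 0,"hand": 0},
    {"x": -0.0017,"y": 0,"z": 0.07,"roll": 0,"hand": 0},
    {"x": -0.0017,"y": 0,"z": 0.086,"roll": 0,"hand": 0},
    {"x": -0.0017,"y": 0,"z": 0.086,"roll": 0,"hand": 60},
    {"x": -0.0017,"y": 0,"z": 0.086,"roll": 0,"hand": 100},
    {"x": -0.0017,"y": 0,"z": 0.086,"roll": 0,"hand": 160},
    {"x": -0.0017,"y": 0,"z": 0.086,"roll": 0,"hand": 160},
    {"x": -0.0017,"y": 0,"z": 0.086,"roll": 0,"hand": 160},
  ],
)

```text
time_s: 27.68
position: [0.5934, 0.2039, 0.0823]
eef_rot: [-0.06, 0.998, 0.003, 0.0]
wrist_force: [-0.6, 0.7, 1.2]
finger_gap: 0.0499
```

Run:
```python
from h import *
go(*slot(-44),.205,110.1); print(arm.observe()['wrist_force'])
snap('wrist','w7.png'); crop('w7.png',100,0,420,384,1.2,'w7c.png')
```

```text
t 27.68 cur [0.5934 0.2039 0.0823] psi -173.08 tilt [0.0001 0.0061] q6 -1.44
MOVE x 0.0772 y -0.4317 z -0.1253 roll 1.3408 dist rows 8.0 rot rows 8.0
[-0.60839288  0.69151825  1.19392637]
```

View pics/w7c.png

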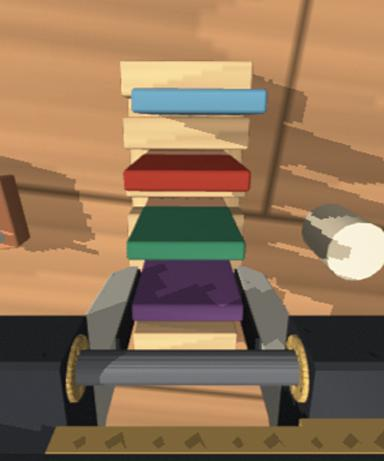

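Emit:
servo_tool(
  motion=[
    {"x": 0,"y": 0,"z": -0.04,"roll": 0,"hand": 160},
    {"x": 0,"y": 0,"z": -0.09,"roll": 0,"hand": 160},
    {"x": 0,"y": 0,"z": -0.15,"roll": 0,"hand": 160},
    {"x": 0,"y": 0,"z": -0.205,"roll": 0,"hand": 160},
    {"x": 0.077,"y": -0.432,"z": -0.205,"roll": 1.341,"hand": 160},
    {"x": 0.077,"y": -0.432,"z": -0.205,"roll": 1.341,"hand": 160},
    {"x": 0.077,"y": -0.432,"z": -0.205,"roll": 1.341,"hand": 160},
    {"x": 0.077,"y": -0.432,"z": -0.205,"roll": 1.341,"hand": 160},
    {"x": 0.077,"y": -0.432,"z": -0.205,"roll": 1.341,"hand": 160},
    {"x": 0.077,"y": -0.432,"z": -0.205,"roll": 1.341,"hand": 160},
    {"x": 0.077,"y": -0.432,"z": -0.205,"roll": 1.341,"hand": 160},
    {"x": 0.077,"y": -0.432,"z": -0.205,"roll": 1.341,"hand": 160},
    {"x": 0.077,"y": -0.432,"z": -0.205,"roll": 1.341,"hand": 160},
    {"x": 0.077,"y": -0.432,"z": -0.205,"roll": 1.341,"hand": 160},
    {"x": 0.077,"y": -0.432,"z": -0.165,"roll": 1.341,"hand": 160},
    {"x": 0.077,"y": -0.432,"z": -0.125,"roll": 1.341,"hand": 160},
    {"x": 0.077,"y": -0.432,"z": -0.125,"roll": 1.341,"hand": 160},
    {"x": 0.077,"y": -0.432,"z": -0.125,"roll": 1.341,"hand": 160},
  ],
)

```text
time_s: 29.98
position: [0.5699, -0.2347, 0.2065]
eef_rot: [0.572, 0.82, 0.003, -0.001]
wrist_force: [0.5, 0.5, -0.4]
finger_gap: 0.0497
```

Run:
```python
from h import *
snap('wrist','w8.png'); crop('w8.png',180,0,340,280,2.1,'w8c.png')
go(*slot(-44),.1665,110.1)
```

```text
t 30.02 cur [ 0.57   -0.2349  0.2068] psi 110.15 tilt [0.0028 0.0049] q6 -0.82
MOVE x 0.0004 y -0.0013 z 0.0403 roll 0.0008 dist rows 1.0 rot rows 1.0
```

View pics/w8c.png

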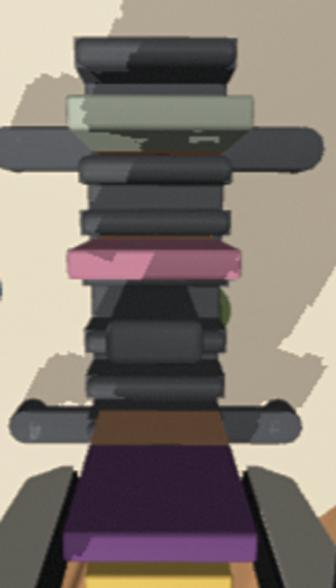

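Emit:
servo_tool(
  motion=[
    {"x": 0.0003,"y": -0.0013,"z": 0.01,"roll": 0,"hand": 160},
    {"x": 0.0003,"y": -0.0013,"z": 0.016,"roll": 0,"hand": 160},
    {"x": 0.0003,"y": -0.0013,"z": 0.021,"roll": 0,"hand": 160},
    {"x": 0.0003,"y": -0.0013,"z": 0.026,"roll": 0,"hand": 160},
    {"x": 0.0003,"y": -0.0013,"z": 0.031,"roll": 0,"hand": 160},
    {"x": 0.0003,"y": -0.0013,"z": 0.036,"roll": 0,"hand": 160},
    {"x": 0.0003,"y": -0.0013,"z": 0.04,"roll": 0,"hand": 160},
    {"x": 0.0003,"y": -0.0013,"z": 0.041,"roll": 0,"hand": 160},
    {"x": 0.0003,"y": -0.0013,"z": 0.041,"roll": 0,"hand": 160},
  ],
)

```text
time_s: 31.15
position: [0.5688, -0.2349, 0.1658]
eef_rot: [0.572, 0.82, 0.003, -0.0]
wrist_force: [-1.4, 0.3, -0.4]
finger_gap: 0.0496
```

Run:
```python
from h import *
print(arm.observe()['wrist_force'],arm.observe()['ft_torque']);go(*slot(-44),.165,110.1)
go(.5639,.1998,.18,187)
```

```text
[-1.40518947  0.25015055 -0.39714831] [-0.0733157   0.05115446  0.01512679]
t 31.15 cur [ 0.5688 -0.2349  0.1658] psi 110.15 tilt [0.0028 0.0048] q6 -0.82
MOVE x 0.0001 y 0.0000 z 0.0009 roll 0.0009 dist rows 1.0 rot rows 1.0
t 31.15 cur [ 0.5688 -0.2349  0.1658] psi 110.15 tilt [0.0028 0.0048] q6 -0.82
MOVE x 0.4099 y 0.1452 z -0.0121 roll -1.3412 dist rows 7.0 rot rows 8.0
```

Emit:
servo_tool(
  motion=[
    {"x": 0,"y": 0,"z": 0.001,"roll": 0,"hand": 160},
    {"x": 0,"y": 0,"z": 0.001,"roll": 0,"hand": 110},
    {"x": 0,"y": 0,"z": 0.001,"roll": 0,"hand": 60},
    {"x": 0,"y": 0,"z": -0.02,"roll": 0,"hand": 40},
    {"x": 0,"y": 0,"z": -0.07,"roll": 0,"hand": 0},
    {"x": 0,"y": 0,"z": -0.11,"roll": 0,"hand": 0},
    {"x": 0.41,"y": 0.145,"z": -0.12,"roll": -1.341,"hand": 0},
    {"x": 0.41,"y": 0.145,"z": -0.12,"roll": -1.341,"hand": 0},
    {"x": 0.41,"y": 0.145,"z": -0.12,"roll": -1.341,"hand": 0},
    {"x": 0.41,"y": 0.145,"z": -0.12,"roll": -1.341,"hand": 0},
    {"x": 0.41,"y": 0.145,"z": -0.12,"roll": -1.341,"hand": 0},
    {"x": 0.41,"y": 0.145,"z": -0.12,"roll": -1.341,"hand": 0},
    {"x": 0.41,"y": 0.145,"z": -0.12,"roll": -1.341,"hand": 0},
    {"x": 0.41,"y": 0.145,"z": -0.12,"roll": -1.341,"hand": 0},
    {"x": 0.41,"y": 0.145,"z": -0.12,"roll": -1.341,"hand": 0},
    {"x": 0.41,"y": 0.145,"z": -0.12,"roll": -1.341,"hand": 0},
    {"x": 0.41,"y": 0.145,"z": -0.06,"roll": -1.341,"hand": 0},
    {"x": 0.41,"y": 0.145,"z": -0.012,"roll": -1.341,"hand": 0},
    {"x": 0.41,"y": 0.145,"z": -0.012,"roll": -1.341,"hand": 0},
  ],
)

```text
time_s: 33.52
position: [0.5623, 0.1983, 0.1773]
eef_rot: [-0.06, 0.998, 0.002, -0.001]
wrist_force: [0.2, 0.1, 0.2]
finger_gap: 0.0932
```

Run:
```python
from h import *
go(.5639,.1998,.082,187)
snap('wrist','w7.png'); crop('w7.png',100,0,420,384,1.2,'w7c.png')
go(.5639,.1998,.082,187)
```

```text
t 33.52 cur [0.5623 0.1983 0.1773] psi -173.15 tilt [-0.003   0.0032] q6 -1.43
MOVE x -0.0020 y 0.0009 z 0.0953 roll -0.0026 dist rows 2.0 rot rows 1.0
t 33.58 cur [0.5637 0.1989 0.1801] psi -173.12 tilt [0.0013 0.0043] q6 -1.43
MOVE x -0.0001 y 0.0004 z 0.0981 roll -0.0022 dist rows 2.0 rot rows 1.0
```

View pics/w7c.png

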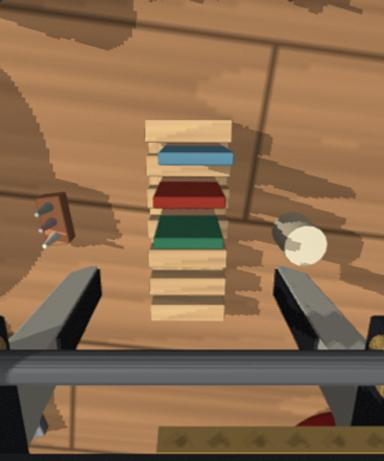

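Tilt is small now; grip green.

Emit:
servo_tool(
  motion=[
    {"x": 0,"y": 0.0004,"z": 0.03,"roll": -0.002,"hand": 0},
    {"x": 0,"y": 0.0004,"z": 0.06,"roll": -0.002,"hand": 0},
    {"x": 0,"y": 0.0004,"z": 0.085,"roll": -0.002,"hand": 0},
    {"x": 0,"y": 0.0004,"z": 0.098,"roll": -0.002,"hand": 0},
    {"x": 0,"y": 0.0004,"z": 0.098,"roll": -0.002,"hand": 60},
    {"x": 0,"y": 0.0004,"z": 0.098,"roll": -0.002,"hand": 100},
    {"x": 0,"y": 0.0004,"z": 0.098,"roll": -0.002,"hand": 160},
    {"x": 0,"y": 0.0004,"z": 0.098,"roll": -0.002,"hand": 160},
    {"x": 0,"y": 0.0004,"z": 0.098,"roll": -0.002,"hand": 160},
  ],
)

```text
time_s: 34.7
position: [0.5639, 0.1998, 0.0823]
eef_rot: [-0.061, 0.998, 0.002, 0.001]
wrist_force: [0.1, -0.2, 2.7]
finger_gap: 0.0501
```

Run:
```python
from h import *
go(*slot(-24),.205,110.1); print(arm.observe()['wrist_force'])
```

```text
t 34.70 cur [0.5639 0.1998 0.0823] psi -173.00 tilt [0.0016 0.0044] q6 -1.43
MOVE x 0.0523 y -0.4120 z -0.1245 roll 1.3421 dist rows 7.0 rot rows 8.0
[ 0.11466606 -0.20443914  2.74511474]
```

Emit:
servo_tool(
  motion=[
    {"x": 0,"y": 0,"z": -0.04,"roll": 0,"hand": 160},
    {"x": 0,"y": 0,"z": -0.09,"roll": 0,"hand": 160},
    {"x": 0,"y": 0,"z": -0.15,"roll": 0,"hand": 160},
    {"x": 0,"y": 0,"z": -0.205,"roll": 0,"hand": 160},
    {"x": 0.052,"y": -0.412,"z": -0.205,"roll": 1.342,"hand": 160},
    {"x": 0.052,"y": -0.412,"z": -0.205,"roll": 1.342,"hand": 160},
    {"x": 0.052,"y": -0.412,"z": -0.205,"roll": 1.342,"hand": 160},
    {"x": 0.052,"y": -0.412,"z": -0.205,"roll": 1.342,"hand": 160},
    {"x": 0.052,"y": -0.412,"z": -0.205,"roll": 1.342,"hand": 160},
    {"x": 0.052,"y": -0.412,"z": -0.205,"roll": 1.342,"hand": 160},
    {"x": 0.052,"y": -0.412,"z": -0.205,"roll": 1.342,"hand": 160},
    {"x": 0.052,"y": -0.412,"z": -0.205,"roll": 1.342,"hand": 160},
    {"x": 0.052,"y": -0.412,"z": -0.205,"roll": 1.342,"hand": 160},
    {"x": 0.052,"y": -0.412,"z": -0.205,"roll": 1.342,"hand": 160},
    {"x": 0.052,"y": -0.412,"z": -0.165,"roll": 1.342,"hand": 160},
    {"x": 0.052,"y": -0.412,"z": -0.1245,"roll": 1.342,"hand": 160},
    {"x": 0.052,"y": -0.412,"z": -0.1245,"roll": 1.342,"hand": 160},
    {"x": 0.052,"y": -0.412,"z": -0.1245,"roll": 1.342,"hand": 160},
  ],
)

```text
time_s: 36.95
position: [0.563, -0.2158, 0.2068]
eef_rot: [0.572, 0.82, 0.002, 0.0]
wrist_force: [0.8, -0.2, -0.1]
finger_gap: 0.0497
```

Run:
```python
from h import *
snap('wrist','w8.png'); crop('w8.png',180,0,340,280,2.1,'w8c.png')
go(*slot(-24),.1665,110.1)
```

```text
t 37.00 cur [ 0.5632 -0.216   0.207 ] psi 110.15 tilt [0.0042 0.0032] q6 -0.80
MOVE x 0.0004 y -0.0014 z 0.0405 roll 0.0009 dist rows 1.0 rot rows 1.0
```

View pics/w8c.png

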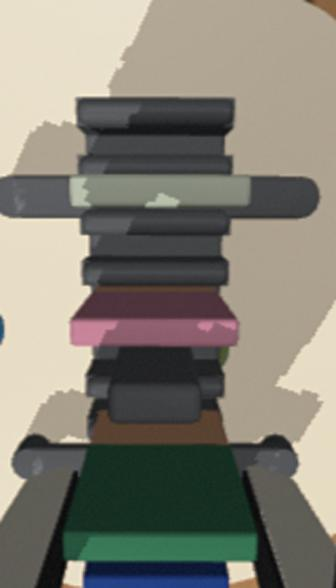

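Emit:
servo_tool(
  motion=[
    {"x": 0.0003,"y": -0.0013,"z": 0.01,"roll": 0,"hand": 160},
    {"x": 0.0003,"y": -0.0013,"z": 0.016,"roll": 0,"hand": 160},
    {"x": 0.0003,"y": -0.0013,"z": 0.021,"roll": 0,"hand": 160},
    {"x": 0.0003,"y": -0.0013,"z": 0.026,"roll": 0,"hand": 160},
    {"x": 0.0003,"y": -0.0013,"z": 0.031,"roll": 0,"hand": 160},
    {"x": 0.0003,"y": -0.0013,"z": 0.036,"roll": 0,"hand": 160},
    {"x": 0.0003,"y": -0.0013,"z": 0.04,"roll": 0,"hand": 160},
    {"x": 0.0003,"y": -0.0013,"z": 0.041,"roll": 0,"hand": 160},
    {"x": 0.0003,"y": -0.0013,"z": 0.041,"roll": 0,"hand": 160},
  ],
)

```text
time_s: 38.12
position: [0.5621, -0.2161, 0.1661]
eef_rot: [0.572, 0.82, 0.003, 0.001]
wrist_force: [-0.1, 0.2, -0.3]
finger_gap: 0.0495
```

Run:
```python
from h import *
print(arm.observe()['wrist_force'],arm.observe()['ft_torque']);go(*slot(-24),.165,110.1)
go(.5342,.1968,.18,187)
```

```text
[-0.07818497  0.22945632 -0.30286901] [-0.03114192  0.00739739  0.05601176]
t 38.12 cur [ 0.5621 -0.2161  0.1661] psi 110.15 tilt [0.0043 0.0032] q6 -0.80
MOVE x 0.0001 y -0.0001 z 0.0011 roll 0.0010 dist rows 1.0 rot rows 1.0
t 38.12 cur [ 0.5621 -0.2161  0.1661] psi 110.15 tilt [0.0043 0.0032] q6 -0.80
MOVE x 0.3972 y 0.1162 z -0.0127 roll -1.3412 dist rows 7.0 rot rows 8.0
```

Emit:
servo_tool(
  motion=[
    {"x": 0,"y": 0,"z": 0.001,"roll": 0,"hand": 160},
    {"x": 0,"y": 0,"z": 0.001,"roll": 0,"hand": 110},
    {"x": 0,"y": 0,"z": 0.001,"roll": 0,"hand": 60},
    {"x": 0,"y": 0,"z": -0.02,"roll": 0,"hand": 40},
    {"x": 0,"y": 0,"z": -0.07,"roll": 0,"hand": 0},
    {"x": 0,"y": 0,"z": -0.11,"roll": 0,"hand": 0},
    {"x": 0.397,"y": 0.116,"z": -0.12,"roll": -1.341,"hand": 0},
    {"x": 0.397,"y": 0.116,"z": -0.12,"roll": -1.341,"hand": 0},
    {"x": 0.397,"y": 0.116,"z": -0.12,"roll": -1.341,"hand": 0},
    {"x": 0.397,"y": 0.116,"z": -0.12,"roll": -1.341,"hand": 0},
    {"x": 0.397,"y": 0.116,"z": -0.12,"roll": -1.341,"hand": 0},
    {"x": 0.397,"y": 0.116,"z": -0.12,"roll": -1.341,"hand": 0},
    {"x": 0.397,"y": 0.116,"z": -0.12,"roll": -1.341,"hand": 0},
    {"x": 0.397,"y": 0.116,"z": -0.12,"roll": -1.341,"hand": 0},
    {"x": 0.397,"y": 0.116,"z": -0.12,"roll": -1.341,"hand": 0},
    {"x": 0.397,"y": 0.116,"z": -0.12,"roll": -1.341,"hand": 0},
    {"x": 0.397,"y": 0.116,"z": -0.06,"roll": -1.341,"hand": 0},
    {"x": 0.397,"y": 0.116,"z": -0.012,"roll": -1.341,"hand": 0},
    {"x": 0.397,"y": 0.116,"z": -0.012,"roll": -1.341,"hand": 0},
  ],
)

```text
time_s: 40.5
position: [0.5327, 0.1952, 0.1768]
eef_rot: [-0.06, 0.998, 0.001, -0.001]
wrist_force: [0.4, -0.1, 0.1]
finger_gap: 0.0927
```

Run:
```python
from h import *
snap('wrist','w7.png'); crop('w7.png',100,0,420,384,1.2,'w7c.png')
go(.5342,.1968,.082,187)
```

```text
t 40.55 cur [0.5341 0.1958 0.1794] psi -173.11 tilt [0.0028 0.0027] q6 -1.42
MOVE x 0.0001 y 0.0008 z 0.0974 roll -0.0020 dist rows 2.0 rot rows 1.0
```

View pics/w7c.png

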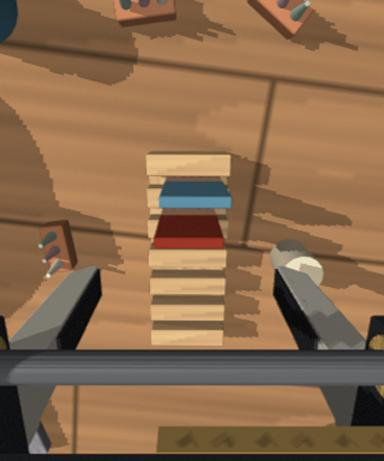

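Emit:
servo_tool(
  motion=[
    {"x": 0,"y": 0.0008,"z": 0.03,"roll": -0.002,"hand": 0},
    {"x": 0,"y": 0.0008,"z": 0.06,"roll": -0.002,"hand": 0},
    {"x": 0,"y": 0.0008,"z": 0.085,"roll": -0.002,"hand": 0},
    {"x": 0,"y": 0.0008,"z": 0.097,"roll": -0.002,"hand": 0},
    {"x": 0,"y": 0.0008,"z": 0.097,"roll": -0.002,"hand": 60},
    {"x": 0,"y": 0.0008,"z": 0.097,"roll": -0.002,"hand": 100},
    {"x": 0,"y": 0.0008,"z": 0.097,"roll": -0.002,"hand": 160},
    {"x": 0,"y": 0.0008,"z": 0.097,"roll": -0.002,"hand": 160},
    {"x": 0,"y": 0.0008,"z": 0.097,"roll": -0.002,"hand": 160},
  ],
)

```text
time_s: 41.68
position: [0.5344, 0.1969, 0.0826]
eef_rot: [-0.061, 0.998, 0.001, 0.002]
wrist_force: [0.5, 0.8, 2.4]
finger_gap: 0.0499
```

Run:
```python
from h import *
go(*slot(44),.205,110.1); print(arm.observe()['wrist_force'])
go(.5342,.1968,.082,187)
```

```text
t 41.67 cur [0.5344 0.1969 0.0826] psi -173.00 tilt [0.003  0.0028] q6 -1.42
MOVE x 0.0380 y -0.3466 z -0.1233 roll 1.3421 dist rows 6.0 rot rows 8.0
[0.46635273 0.82952736 2.42642924]
t 41.67 cur [0.5344 0.1969 0.0826] psi -173.00 tilt [0.003  0.0028] q6 -1.42
MOVE x 0.0002 y -0.0000 z 0.0006 roll -0.0000 dist rows 1.0 rot rows 1.0
```

Emit:
servo_tool(
  motion=[
    {"x": 0,"y": 0,"z": -0.04,"roll": 0,"hand": 160},
    {"x": 0,"y": 0,"z": -0.09,"roll": 0,"hand": 160},
    {"x": 0,"y": 0,"z": -0.15,"roll": 0,"hand": 160},
    {"x": 0,"y": 0,"z": -0.205,"roll": 0,"hand": 160},
    {"x": 0.038,"y": -0.347,"z": -0.208,"roll": 1.342,"hand": 160},
    {"x": 0.038,"y": -0.347,"z": -0.208,"roll": 1.342,"hand": 160},
    {"x": 0.038,"y": -0.347,"z": -0.208,"roll": 1.342,"hand": 160},
    {"x": 0.038,"y": -0.347,"z": -0.208,"roll": 1.342,"hand": 160},
    {"x": 0.038,"y": -0.347,"z": -0.208,"roll": 1.342,"hand": 160},
    {"x": 0.038,"y": -0.347,"z": -0.208,"roll": 1.342,"hand": 160},
    {"x": 0.038,"y": -0.347,"z": -0.208,"roll": 1.342,"hand": 160},
    {"x": 0.038,"y": -0.347,"z": -0.208,"roll": 1.342,"hand": 160},
    {"x": 0.038,"y": -0.347,"z": -0.208,"roll": 1.342,"hand": 160},
    {"x": 0.038,"y": -0.347,"z": -0.208,"roll": 1.342,"hand": 160},
    {"x": 0.038,"y": -0.347,"z": -0.208,"roll": 1.342,"hand": 160},
  ],
)

```text
time_s: 43.55
position: [0.5384, -0.1525, 0.2897]
eef_rot: [0.572, 0.82, 0.002, 0.0]
wrist_force: [0.4, -0.4, -0.1]
finger_gap: 0.05
```

Run:
```python
from h import *
snap('wrist','w8.png'); crop('w8.png',150,0,370,384,1.56,'w8c.png')
go(*slot(44),.1665,110.1)
```

```text
t 43.60 cur [ 0.5384 -0.1525  0.2897] psi 110.19 tilt [0.003  0.0028] q6 -0.71
MOVE x 0.0001 y -0.0002 z 0.1232 roll 0.0015 dist rows 2.0 rot rows 1.0
```

View pics/w8c.png

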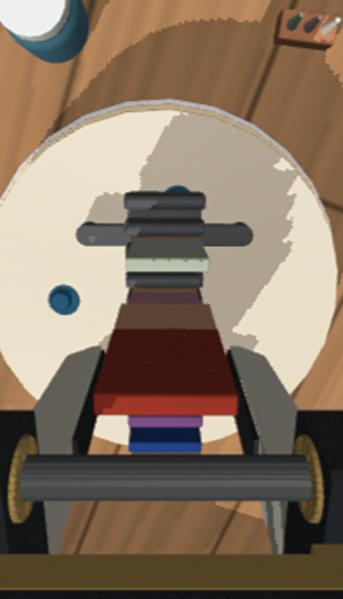

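Emit:
servo_tool(
  motion=[
    {"x": 0,"y": 0,"z": 0.03,"roll": 0,"hand": 160},
    {"x": 0,"y": 0,"z": 0.06,"roll": 0,"hand": 160},
    {"x": 0,"y": 0,"z": 0.08,"roll": 0,"hand": 160},
    {"x": 0,"y": 0,"z": 0.082,"roll": 0,"hand": 160},
    {"x": 0,"y": 0,"z": 0.09,"roll": 0,"hand": 160},
    {"x": 0,"y": 0,"z": 0.096,"roll": 0,"hand": 160},
    {"x": 0,"y": 0,"z": 0.102,"roll": 0,"hand": 160},
    {"x": 0,"y": 0,"z": 0.108,"roll": 0,"hand": 160},
    {"x": 0,"y": 0,"z": 0.114,"roll": 0,"hand": 160},
    {"x": 0,"y": 0,"z": 0.12,"roll": 0,"hand": 160},
    {"x": 0,"y": 0,"z": 0.1235,"roll": 0,"hand": 160},
    {"x": 0,"y": 0,"z": 0.1235,"roll": 0,"hand": 160},
  ],
)

```text
time_s: 45.1
position: [0.5388, -0.1522, 0.1661]
eef_rot: [0.572, 0.82, 0.002, 0.0]
wrist_force: [0.1, 0.3, -0.9]
finger_gap: 0.0498
```

Run:
```python
from h import *
print(arm.observe()['wrist_force'],arm.observe()['ft_torque']);go(*slot(44),.165,110.1)
go(.5037,.1973,.18,187)
```

```text
[ 0.07318903  0.34168159 -0.93968986] [-0.01372866  0.00602002  0.0118944 ]
t 45.10 cur [ 0.5388 -0.1522  0.1661] psi 110.19 tilt [0.003  0.0028] q6 -0.71
MOVE x 0.0001 y -0.0002 z 0.0011 roll 0.0015 dist rows 1.0 rot rows 1.0
t 45.10 cur [ 0.5388 -0.1522  0.1661] psi 110.19 tilt [0.003  0.0028] q6 -0.71
MOVE x 0.3401 y 0.0877 z -0.0130 roll -1.3406 dist rows 6.0 rot rows 8.0
```

Emit:
servo_tool(
  motion=[
    {"x": 0,"y": 0,"z": 0.001,"roll": 0,"hand": 160},
    {"x": 0,"y": 0,"z": 0.001,"roll": 0,"hand": 110},
    {"x": 0,"y": 0,"z": 0.001,"roll": 0,"hand": 60},
    {"x": 0,"y": 0,"z": -0.02,"roll": 0,"hand": 40},
    {"x": 0,"y": 0,"z": -0.07,"roll": 0,"hand": 0},
    {"x": 0,"y": 0,"z": -0.11,"roll": 0,"hand": 0},
    {"x": 0.34,"y": 0.088,"z": -0.12,"roll": -1.341,"hand": 0},
    {"x": 0.34,"y": 0.088,"z": -0.12,"roll": -1.341,"hand": 0},
    {"x": 0.34,"y": 0.088,"z": -0.12,"roll": -1.341,"hand": 0},
    {"x": 0.34,"y": 0.088,"z": -0.12,"roll": -1.341,"hand": 0},
    {"x": 0.34,"y": 0.088,"z": -0.12,"roll": -1.341,"hand": 0},
    {"x": 0.34,"y": 0.088,"z": -0.12,"roll": -1.341,"hand": 0},
    {"x": 0.34,"y": 0.088,"z": -0.12,"roll": -1.341,"hand": 0},
    {"x": 0.34,"y": 0.088,"z": -0.12,"roll": -1.341,"hand": 0},
    {"x": 0.34,"y": 0.088,"z": -0.12,"roll": -1.341,"hand": 0},
    {"x": 0.34,"y": 0.088,"z": -0.12,"roll": -1.341,"hand": 0},
    {"x": 0.34,"y": 0.088,"z": -0.06,"roll": -1.341,"hand": 0},
    {"x": 0.34,"y": 0.088,"z": -0.013,"roll": -1.341,"hand": 0},
    {"x": 0.34,"y": 0.088,"z": -0.013,"roll": -1.341,"hand": 0},
  ],
)

```text
time_s: 47.48
position: [0.5025, 0.1965, 0.1776]
eef_rot: [-0.06, 0.998, 0.001, -0.001]
wrist_force: [0.3, -0.3, 0.4]
finger_gap: 0.0926
```

Run:
```python
from h import *
snap('wrist','w7.png'); crop('w7.png',100,0,420,384,1.2,'w7c.png')
go(.5037,.1973,.082,187)
```

```text
t 47.52 cur [0.5039 0.197  0.1801] psi -173.07 tilt [0.0014 0.0024] q6 -1.41
MOVE x 0.0003 y 0.0001 z 0.0981 roll -0.0011 dist rows 2.0 rot rows 1.0
```

View pics/w7c.png

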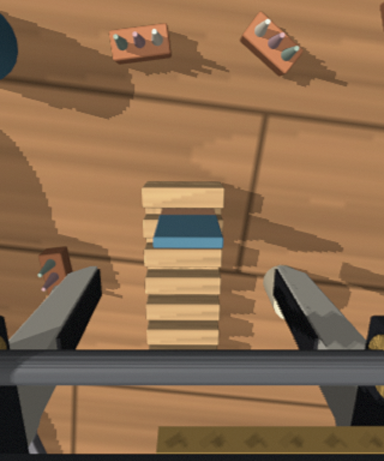

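Emit:
servo_tool(
  motion=[
    {"x": 0.0003,"y": 0,"z": 0.03,"roll": -0.001,"hand": 0},
    {"x": 0.0003,"y": 0,"z": 0.06,"roll": -0.001,"hand": 0},
    {"x": 0.0003,"y": 0,"z": 0.085,"roll": -0.001,"hand": 0},
    {"x": 0.0003,"y": 0,"z": 0.098,"roll": -0.001,"hand": 0},
    {"x": 0.0003,"y": 0,"z": 0.098,"roll": -0.001,"hand": 60},
    {"x": 0.0003,"y": 0,"z": 0.098,"roll": -0.001,"hand": 100},
    {"x": 0.0003,"y": 0,"z": 0.098,"roll": -0.001,"hand": 160},
    {"x": 0.0003,"y": 0,"z": 0.098,"roll": -0.001,"hand": 160},
    {"x": 0.0003,"y": 0,"z": 0.098,"roll": -0.001,"hand": 160},
  ],
)

```text
time_s: 48.65
position: [0.5039, 0.1972, 0.0824]
eef_rot: [-0.061, 0.998, 0.001, 0.001]
wrist_force: [-0.3, 1.0, 1.7]
finger_gap: 0.05
```

Run:
```python
from h import *
go(*slot(84),.29,110.1); print(arm.observe()['wrist_force'])
```

```text
t 48.65 cur [0.5039 0.1972 0.0824] psi -173.01 tilt [0.0018 0.0025] q6 -1.41
MOVE x 0.0168 y -0.3116 z -0.2084 roll 1.3420 dist rows 7.0 rot rows 8.0
[-0.32606573  1.00279906  1.72649407]
```

Emit:
servo_tool(
  motion=[
    {"x": 0,"y": 0,"z": -0.04,"roll": 0,"hand": 160},
    {"x": 0,"y": 0,"z": -0.09,"roll": 0,"hand": 160},
    {"x": 0,"y": 0,"z": -0.15,"roll": 0,"hand": 160},
    {"x": 0,"y": 0,"z": -0.205,"roll": 0,"hand": 160},
    {"x": 0.017,"y": -0.3115,"z": -0.208,"roll": 1.342,"hand": 160},
    {"x": 0.017,"y": -0.3115,"z": -0.208,"roll": 1.342,"hand": 160},
    {"x": 0.017,"y": -0.3115,"z": -0.208,"roll": 1.342,"hand": 160},
    {"x": 0.017,"y": -0.3115,"z": -0.208,"roll": 1.342,"hand": 160},
    {"x": 0.017,"y": -0.3115,"z": -0.208,"roll": 1.342,"hand": 160},
    {"x": 0.017,"y": -0.3115,"z": -0.208,"roll": 1.342,"hand": 160},
    {"x": 0.017,"y": -0.3115,"z": -0.208,"roll": 1.342,"hand": 160},
    {"x": 0.017,"y": -0.3115,"z": -0.208,"roll": 1.342,"hand": 160},
    {"x": 0.017,"y": -0.3115,"z": -0.208,"roll": 1.342,"hand": 160},
    {"x": 0.017,"y": -0.3115,"z": -0.208,"roll": 1.342,"hand": 160},
    {"x": 0.017,"y": -0.3115,"z": -0.208,"roll": 1.342,"hand": 160},
  ],
)

```text
time_s: 50.52
position: [0.5246, -0.1144, 0.2897]
eef_rot: [0.572, 0.82, 0.002, 0.0]
wrist_force: [1.1, -0.3, -1.4]
finger_gap: 0.0499
```

Run:
```python
from h import *
snap('wrist','w8.png'); crop('w8.png',150,0,370,384,1.56,'w8c.png')
snap('side','s8.png'); crop('s8.png',170,80,350,240,3.33,'s8c.png')
go(*slot(84),.1665,110.1)
```

```text
t 50.62 cur [ 0.5246 -0.1145  0.2896] psi 110.15 tilt [0.0018 0.0025] q6 -0.66
MOVE x -0.0004 y -0.0002 z 0.1231 roll 0.0009 dist rows 2.0 rot rows 1.0
```

View pics/w8c.png

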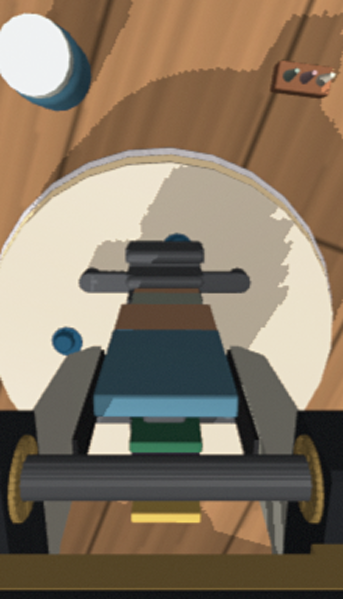

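View pics/s8c.png

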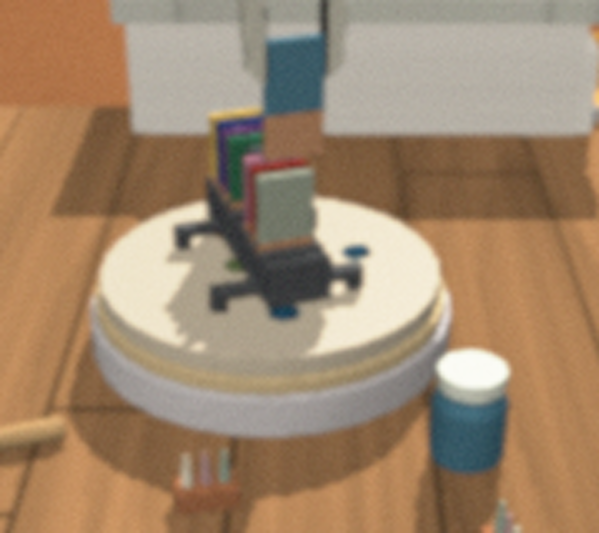

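Emit:
servo_tool(
  motion=[
    {"x": -0.0004,"y": 0,"z": 0.03,"roll": 0,"hand": 160},
    {"x": -0.0004,"y": 0,"z": 0.06,"roll": 0,"hand": 160},
    {"x": -0.0004,"y": 0,"z": 0.08,"roll": 0,"hand": 160},
    {"x": -0.0004,"y": 0,"z": 0.082,"roll": 0,"hand": 160},
    {"x": -0.0004,"y": 0,"z": 0.09,"roll": 0,"hand": 160},
    {"x": -0.0004,"y": 0,"z": 0.096,"roll": 0,"hand": 160},
    {"x": -0.0004,"y": 0,"z": 0.102,"roll": 0,"hand": 160},
    {"x": -0.0004,"y": 0,"z": 0.108,"roll": 0,"hand": 160},
    {"x": -0.0004,"y": 0,"z": 0.114,"roll": 0,"hand": 160},
    {"x": -0.0004,"y": 0,"z": 0.12,"roll": 0,"hand": 160},
    {"x": -0.0004,"y": 0,"z": 0.1235,"roll": 0,"hand": 160},
    {"x": -0.0004,"y": 0,"z": 0.1235,"roll": 0,"hand": 160},
  ],
)

```text
time_s: 52.12
position: [0.5249, -0.1145, 0.1659]
eef_rot: [0.573, 0.82, 0.001, -0.0]
wrist_force: [1.0, 0.3, -0.9]
finger_gap: 0.0498
```

Run:
```python
from h import *
print(arm.observe()['wrist_force'],arm.observe()['ft_torque']);go(*slot(84),.165,110.1)
```

```text
[ 1.00219983  0.32192931 -0.93207132] [-0.0879538   0.0226617   0.00391748]
t 52.12 cur [ 0.5249 -0.1145  0.1659] psi 110.15 tilt [0.0015 0.0026] q6 -0.66
MOVE x -0.0000 y -0.0001 z 0.0009 roll 0.0009 dist rows 1.0 rot rows 1.0
```

Emit:
servo_tool(
  motion=[
    {"x": 0,"y": 0,"z": 0.001,"roll": 0,"hand": 160},
    {"x": 0,"y": 0,"z": 0.001,"roll": 0,"hand": 110},
    {"x": 0,"y": 0,"z": 0.001,"roll": 0,"hand": 60},
    {"x": 0,"y": 0,"z": -0.02,"roll": 0,"hand": 40},
    {"x": 0,"y": 0,"z": -0.06,"roll": 0,"hand": 0},
    {"x": 0,"y": 0,"z": -0.1,"roll": 0,"hand": 0},
    {"x": -0.06,"y": 0,"z": -0.14,"roll": 0,"hand": 0},
    {"x": -0.12,"y": 0,"z": -0.16,"roll": 0,"hand": 0},
    {"x": -0.17,"y": 0,"z": -0.17,"roll": 0,"hand": 0},
    {"x": -0.17,"y": 0,"z": -0.17,"roll": 0,"hand": 0},
    {"x": -0.17,"y": 0,"z": -0.17,"roll": 0,"hand": 0},
  ],
)

```text
time_s: 53.5
position: [0.5829, -0.2741, 0.3351]
eef_rot: [0.573, 0.82, 0.002, -0.001]
wrist_force: [0.3, 0.5, -0.1]
finger_gap: 0.0928
```

Run:
```python
from h import *
for n in ['scene','side','wrist']: snap(n,n+'10.png')
go(*slot(84),.165,110.1); np.save('PT10.npy',pose('wrist')[1])
a=cv2.imread('pics/scene10.png')[150:300,110:260]; b=cv2.imread('pics/side10.png')[90:240,180:330]
cv2.imwrite('pics/m10.png',np.hstack([cv2.resize(a,(400,400),interpolation=2),cv2.resize(b,(400,400),interpolation=2)]))
crop('wrist10.png',130,0,380,210,2.85,'w10c.png')
```

```text
t 53.65 cur [ 0.583  -0.2734  0.3356] psi 110.22 tilt [0.0013 0.0028] q6 -0.87
MOVE x 0.1688 y -0.0002 z 0.1710 roll 0.0021 dist rows 4.0 rot rows 1.0
```

View pics/m10.png

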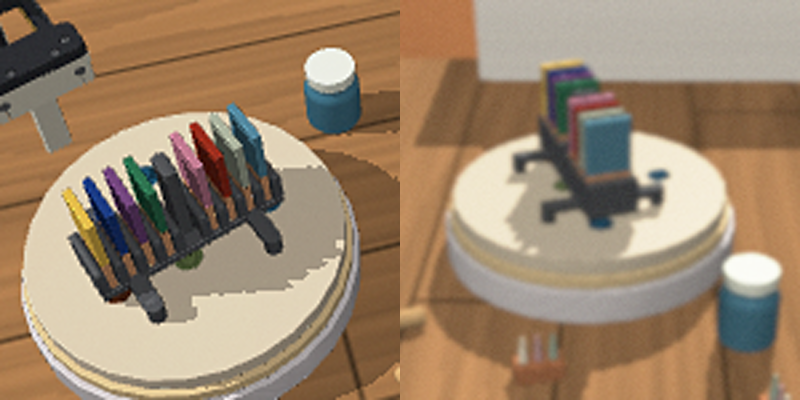

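View pics/w10c.png

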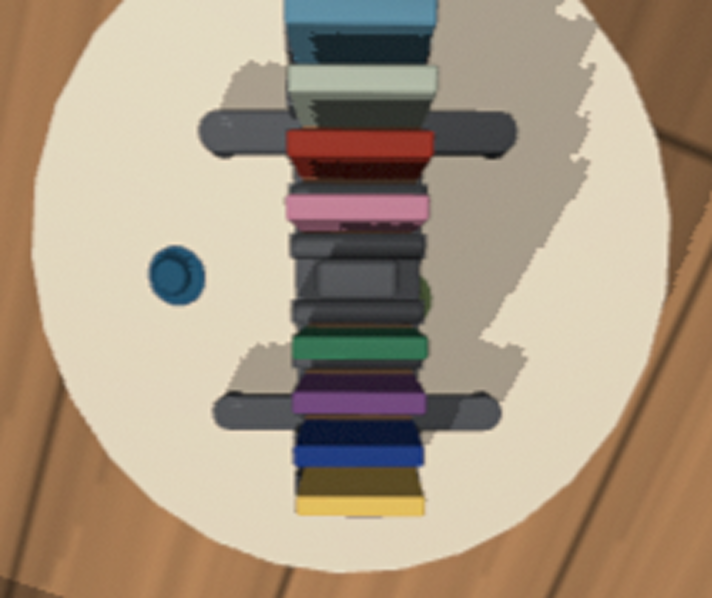

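View pics/scene10.png

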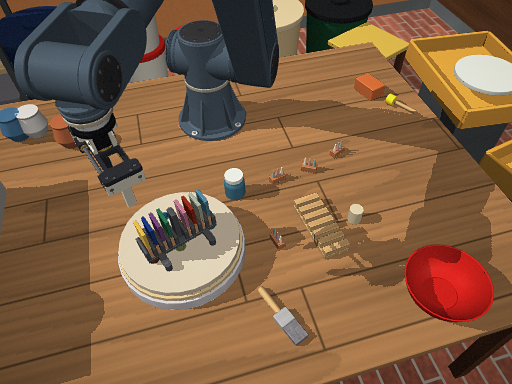

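Run:
```python
from h import *
go(.515,.066,.22,5)
```

```text
t 53.65 cur [ 0.583  -0.2734  0.3356] psi 110.22 tilt [0.0013 0.0028] q6 -0.87
MOVE x 0.3417 y 0.0532 z 0.1165 roll 1.8364 dist rows 6.0 rot rows 10.0
```

Emit:
servo_tool(
  motion=[
    {"x": 0.342,"y": 0.053,"z": 0,"roll": 1.836,"hand": 0},
    {"x": 0.342,"y": 0.053,"z": 0,"roll": 1.836,"hand": 0},
    {"x": 0.342,"y": 0.053,"z": 0,"roll": 1.836,"hand": 0},
    {"x": 0.342,"y": 0.053,"z": 0,"roll": 1.836,"hand": 0},
    {"x": 0.342,"y": 0.053,"z": 0,"roll": 1.836,"hand": 0},
    {"x": 0.342,"y": 0.053,"z": 0,"roll": 1.836,"hand": 0},
    {"x": 0.342,"y": 0.053,"z": 0,"roll": 1.836,"hand": 0},
    {"x": 0.342,"y": 0.053,"z": 0,"roll": 1.836,"hand": 0},
    {"x": 0.342,"y": 0.053,"z": 0,"roll": 1.836,"hand": 0},
    {"x": 0.342,"y": 0.053,"z": 0.04,"roll": 1.836,"hand": 0},
    {"x": 0.342,"y": 0.053,"z": 0.09,"roll": 1.836,"hand": 0},
    {"x": 0.342,"y": 0.053,"z": 0.116,"roll": 1.836,"hand": 0},
    {"x": 0.342,"y": 0.053,"z": 0.116,"roll": 1.836,"hand": 0},
    {"x": 0.342,"y": 0.053,"z": 0.116,"roll": 1.836,"hand": 0},
  ],
)

```text
time_s: 55.4
position: [0.5151, 0.0665, 0.222]
eef_rot: [0.999, 0.044, 0.002, -0.001]
wrist_force: [-0.4, 0.7, 0.2]
finger_gap: 0.093
```

Run:
```python
from h import *
snap('wrist','wrist11.png'); go(.515,.066,.22,5); np.save('PT11.npy',pose('wrist')[1])
im=cv2.imread('pics/wrist11.png'); cv2.imwrite('pics/w11.png',cv2.resize(im,(800,600),interpolation=2))
```

```text
t 55.45 cur [0.5153 0.0665 0.2221] psi 5.05 tilt [0.0037 0.0029] q6 1.52
MOVE x -0.0003 y 0.0004 z 0.0021 roll 0.0009 dist rows 1.0 rot rows 1.0
```

View pics/w11.png

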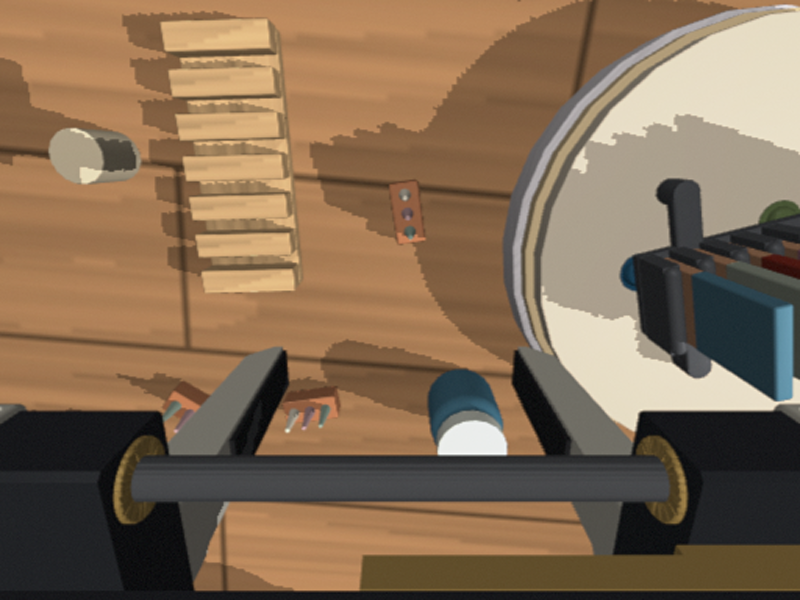

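Run:
```python
from h import *
crop('wrist11.png',235,100,295,170,9,'e5.png')
```

```text
(no output)
```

View pics/e5.png

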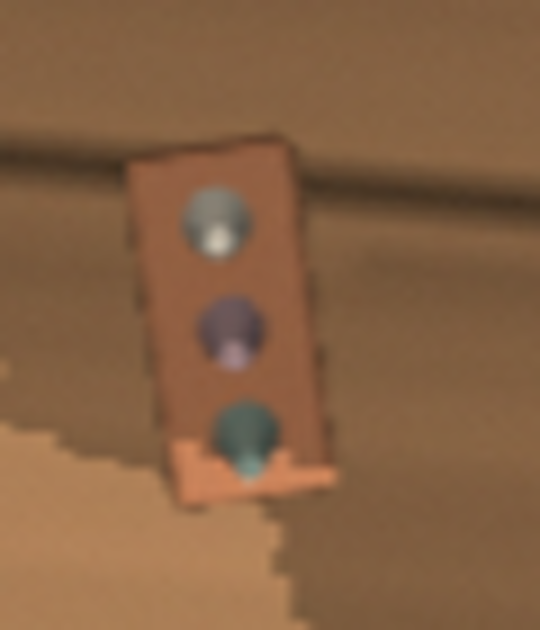

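Run:
```python
from h import *
p=cams.camera_params('wrist'); PT=(p,np.load('PT11.npy'))
X=np.array([px2w('wrist',235+a/9,100+b/9,.022,PT)[:2] for a,b in [(130,163),(288,143),(330,480),(182,500)]])
d=X[0]-X[3]+X[1]-X[2]; e=X[1]-X[0]+X[2]-X[3]
a=np.degrees(np.arctan2(d[1],d[0]));print(X.round(4),X.mean(0).round(4),'L %.4f W %.4f'%(np.hypot(*d)/2,np.hypot(*e)/2),a,np.degrees(np.arctan2(e[1],e[0])))
go(*X.mean(0),.004,a)
```

```text
[[0.5754 0.08  ]
 [0.58   0.0583]
 [0.5335 0.0475]
 [0.5287 0.0686]] [0.5544 0.0636] L 0.0479 W 0.0219 13.384189931313298 -77.51779914625318
t 55.45 cur [0.5153 0.0665 0.2221] psi 5.05 tilt [0.0037 0.0029] q6 1.52
MOVE x 0.0379 y 0.0068 z 0.2183 roll -0.1455 dist rows 4.0 rot rows 1.0
```

Run:
```python
from h import *
print(w2px('scene',[(.554,.0636,.011),(.6026,.0659,.011)]))
p=cams.camera_params('wrist')
print(px2w('wrist',268/1.5625,167/1.5625,.022,(p,np.load('PT6.npy'))))
snap('scene','sc12.png'); crop('sc12.png',240,200,320,270,7,'sc12c.png')
```

```text
[[271.98672271 230.19672384]
 [277.78981253 243.66295715]]
[0.59088782 0.06977112 0.022     ]
```

View pics/sc12c.png

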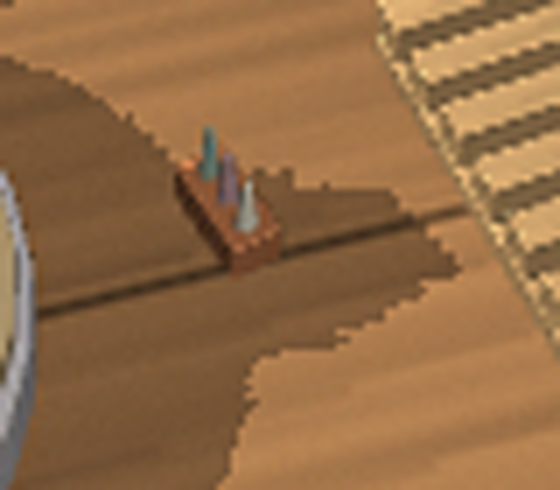

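Emit:
servo_tool(
  motion=[
    {"x": 0.038,"y": 0.0068,"z": 0.05,"roll": -0.145,"hand": 60},
    {"x": 0.038,"y": 0.0068,"z": 0.1,"roll": -0.145,"hand": 60},
    {"x": 0.038,"y": 0.0068,"z": 0.14,"roll": -0.145,"hand": 60},
    {"x": 0.038,"y": 0.0068,"z": 0.15,"roll": -0.145,"hand": 60},
    {"x": 0.038,"y": 0.0068,"z": 0.15,"roll": -0.145,"hand": 60},
    {"x": 0.038,"y": 0.0068,"z": 0.15,"roll": -0.145,"hand": 60},
  ],
)

```text
time_s: 56.25
position: [0.5554, 0.0635, 0.0741]
eef_rot: [0.993, 0.116, 0.004, -0.001]
wrist_force: [-0.7, 0.2, -0.5]
finger_gap: 0.0707
```

Run:
```python
from h import *
go(.5544,.0636,.005,13.0)
snap('wrist','w13.png'); crop('w13.png',150,120,370,384,2.2,'w13c.png')
go(.5544,.0636,.005,13.0)
```

```text
t 56.25 cur [0.5554 0.0635 0.0741] psi 13.35 tilt [0.0068 0.003 ] q6 1.36
MOVE x -0.0014 y -0.0003 z 0.0691 roll 0.0061 dist rows 2.0 rot rows 1.0
t 56.30 cur [0.5553 0.0634 0.0739] psi 13.35 tilt [0.0066 0.003 ] q6 1.36
MOVE x -0.0013 y -0.0003 z 0.0689 roll 0.0061 dist rows 2.0 rot rows 1.0
```

View pics/w13c.png

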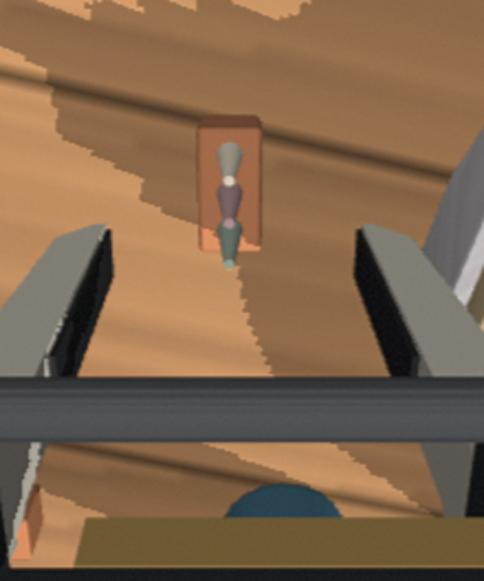

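Emit:
servo_tool(
  motion=[
    {"x": -0.0013,"y": 0,"z": 0.025,"roll": 0,"hand": 80},
    {"x": -0.0013,"y": 0,"z": 0.045,"roll": 0,"hand": 80},
    {"x": -0.0013,"y": 0,"z": 0.058,"roll": 0,"hand": 80},
    {"x": -0.0013,"y": 0,"z": 0.066,"roll": 0,"hand": 80},
    {"x": -0.0013,"y": 0,"z": 0.069,"roll": 0,"hand": 80},
    {"x": -0.0013,"y": 0,"z": 0.069,"roll": 0,"hand": 80},
    {"x": -0.0013,"y": 0,"z": 0.069,"roll": 0,"hand": 140},
    {"x": -0.0013,"y": 0,"z": 0.069,"roll": 0,"hand": 220},
    {"x": -0.0013,"y": 0,"z": 0.069,"roll": 0,"hand": 220},
    {"x": -0.0013,"y": 0,"z": 0.069,"roll": 0,"hand": 220},
    {"x": -0.0013,"y": 0,"z": 0.069,"roll": 0,"hand": 220},
  ],
  newtons=25,
)

```text
time_s: 57.68
position: [0.5545, 0.0634, 0.005]
eef_rot: [0.993, 0.116, 0.003, -0.001]
wrist_force: [-0.6, 0.1, 0.4]
finger_gap: 0.0238
```

Run:
```python
from h import *
r=np.load('rack.npy'); t=r[:2]+.083*np.array([np.sin(r[2]),-np.cos(r[2])]); print(t)
go(*t,.2,20.1); print(arm.observe()['wrist_force'])
snap('wrist','w13.png'); crop('w13.png',150,120,370,384,2.2,'w13c.png')
```

```text
[ 0.63159482 -0.1649273 ]
t 57.67 cur [0.5545 0.0634 0.005 ] psi 13.35 tilt [0.0066 0.003 ] q6 1.36
MOVE x 0.0237 y 0.2397 z -0.1952 roll -0.1178 dist rows 5.0 rot rows 1.0
[-0.58514883  0.05266774  0.4051797 ]
```

View pics/w13c.png

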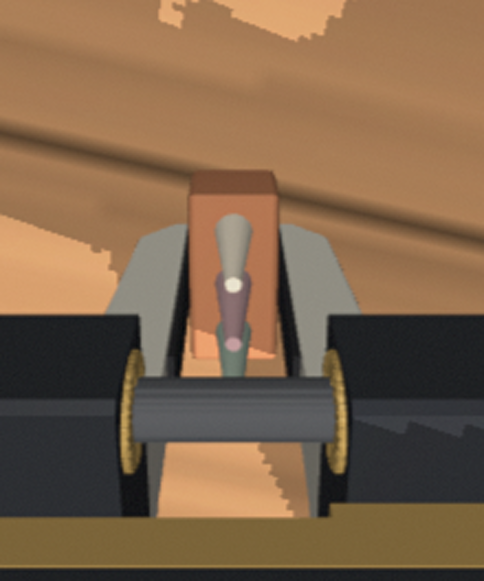

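Emit:
servo_tool(
  motion=[
    {"x": 0,"y": 0,"z": -0.04,"roll": 0,"hand": 220},
    {"x": 0,"y": 0,"z": -0.09,"roll": 0,"hand": 220},
    {"x": 0,"y": 0,"z": -0.15,"roll": 0,"hand": 220},
    {"x": 0,"y": 0,"z": -0.195,"roll": 0,"hand": 220},
    {"x": 0.024,"y": 0.05,"z": -0.195,"roll": -0.118,"hand": 220},
    {"x": 0.024,"y": 0.1,"z": -0.195,"roll": -0.118,"hand": 220},
    {"x": 0.024,"y": 0.15,"z": -0.195,"roll": -0.118,"hand": 220},
    {"x": 0.024,"y": 0.2,"z": -0.195,"roll": -0.118,"hand": 220},
    {"x": 0.024,"y": 0.24,"z": -0.195,"roll": -0.118,"hand": 220},
    {"x": 0.024,"y": 0.24,"z": -0.195,"roll": -0.118,"hand": 220},
    {"x": 0.024,"y": 0.24,"z": -0.195,"roll": -0.118,"hand": 220},
    {"x": 0.024,"y": 0.24,"z": -0.195,"roll": -0.118,"hand": 220},
  ],
)

```text
time_s: 59.22
position: [0.6319, -0.164, 0.1999]
eef_rot: [0.985, 0.175, 0.003, -0.001]
wrist_force: [-0.3, 0.2, -0.1]
finger_gap: 0.0236
```

Run:
```python
from h import *
snap('scene','sc14.png'); crop('sc14.png',110,130,260,300,3.5,'sc14c.png')
snap('wrist','w14.png')
go(.6316,-.165,.08,20.1)
```

```text
t 59.33 cur [ 0.632  -0.1642  0.1999] psi 20.18 tilt [0.0067 0.0031] q6 0.89
MOVE x -0.0015 y 0.0007 z 0.1199 roll 0.0014 dist rows 2.0 rot rows 1.0
```

View pics/sc14c.png

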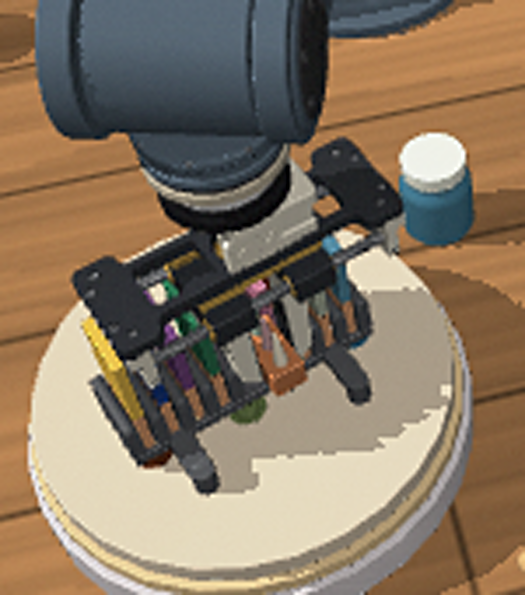

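View pics/w14.png

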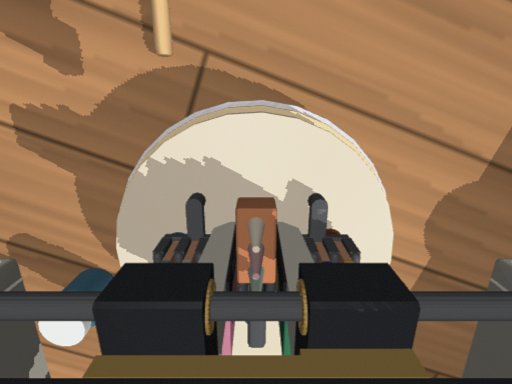

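Emit:
servo_tool(
  motion=[
    {"x": 0.008,"y": 0.0007,"z": 0.03,"roll": 0,"hand": 220},
    {"x": 0.008,"y": 0.0007,"z": 0.06,"roll": 0,"hand": 220},
    {"x": 0.008,"y": 0.0007,"z": 0.085,"roll": 0,"hand": 220},
    {"x": 0.008,"y": 0.0007,"z": 0.1,"roll": 0,"hand": 220},
    {"x": 0.008,"y": 0.0007,"z": 0.11,"roll": 0,"hand": 220},
    {"x": 0.008,"y": 0.0007,"z": 0.116,"roll": 0,"hand": 220},
    {"x": 0.008,"y": 0.0007,"z": 0.1185,"roll": 0,"hand": 220},
    {"x": 0.008,"y": 0.0007,"z": 0.1185,"roll": 0,"hand": 220},
    {"x": 0.008,"y": 0.0007,"z": 0.1185,"roll": 0,"hand": 220},
  ],
)

```text
time_s: 60.45
position: [0.6407, -0.1618, 0.082]
eef_rot: [0.985, 0.175, 0.004, -0.001]
wrist_force: [-0.3, -0.3, 0.3]
finger_gap: 0.0236
```

Run:
```python
from h import *
print(arm.observe()['wrist_force'],arm.observe()['ft_torque']); go(.6316,-.165,.08,20.1)
```

```text
[-0.27067049 -0.3168873   0.27253465] [-0.04519289  0.22211917  0.01319543]
t 60.45 cur [ 0.6407 -0.1618  0.082 ] psi 20.18 tilt [0.0074 0.0028] q6 0.90
MOVE x -0.0097 y -0.0002 z 0.0019 roll 0.0014 dist rows 1.0 rot rows 1.0
```

Emit:
servo_tool(
  motion=[
    {"x": 0,"y": 0,"z": 0.001,"roll": 0,"hand": 220},
    {"x": 0,"y": 0,"z": 0.0017,"roll": 0,"hand": 220},
    {"x": 0,"y": 0,"z": 0.0017,"roll": 0,"hand": 220},
  ],
)

```text
time_s: 60.82
position: [0.6407, -0.1618, 0.0802]
eef_rot: [0.985, 0.175, 0.004, -0.001]
wrist_force: [0.5, 1.2, -1.2]
finger_gap: 0.0237
```

Run:
```python
from h import *
print(arm.observe()['wrist_force'],arm.observe()['ft_torque']); go(.6316,-.165,.08,20.1)
```

```text
[ 0.54977832  1.21693206 -1.22330055] [-0.00194867  0.13414011 -0.02089665]
t 60.83 cur [ 0.6407 -0.1618  0.0802] psi 20.18 tilt [0.0073 0.0028] q6 0.90
MOVE x -0.0096 y -0.0002 z 0.0002 roll 0.0014 dist rows 1.0 rot rows 1.0
```

Emit:
servo_tool(
  motion=[
    {"x": 0,"y": 0,"z": 0.0007,"roll": 0,"hand": 220},
    {"x": 0,"y": 0,"z": 0.0007,"roll": 0,"hand": 200},
    {"x": 0,"y": 0,"z": 0.0007,"roll": 0,"hand": 170},
    {"x": 0,"y": 0,"z": 0.0005,"roll": 0,"hand": 150},
    {"x": 0,"y": 0,"z": 0.0005,"roll": 0,"hand": 140},
    {"x": 0,"y": 0,"z": 0.0005,"roll": 0,"hand": 140},
    {"x": 0,"y": 0,"z": -0.02,"roll": 0,"hand": 140},
    {"x": 0,"y": 0,"z": -0.05,"roll": 0,"hand": 140},
    {"x": 0,"y": 0,"z": -0.1,"roll": 0,"hand": 140},
    {"x": 0,"y": 0,"z": -0.16,"roll": 0,"hand": 140},
    {"x": 0,"y": 0,"z": -0.22,"roll": 0,"hand": 100},
    {"x": -0.06,"y": 0,"z": -0.25,"roll": 0,"hand": 60},
    {"x": -0.12,"y": 0,"z": -0.25,"roll": 0,"hand": 0},
    {"x": -0.16,"y": 0,"z": -0.25,"roll": 0,"hand": 0},
    {"x": -0.16,"y": 0,"z": -0.25,"roll": 0,"hand": 0},
    {"x": -0.16,"y": 0,"z": -0.25,"roll": 0,"hand": 0},
  ],
)

```text
time_s: 62.82
position: [0.4892, -0.2177, 0.3301]
eef_rot: [0.985, 0.175, 0.005, -0.0]
wrist_force: [0.6, 0.3, -1.3]
finger_gap: 0.0923
```

Run:
```python
from h import *
go(.6316,-.165,.08,20.1)
for n in ['scene','side','wrist']: snap(n,n+'15.png')
a=cv2.imread('pics/scene15.png')[150:310,110:270]; b=cv2.imread('pics/side15.png')[80:240,170:330]
cv2.imwrite('pics/m15.png',np.hstack([cv2.resize(a,(400,400),interpolation=2),cv2.resize(b,(400,400),interpolation=2)]))
```

```text
t 62.83 cur [ 0.4892 -0.2177  0.3301] psi 20.17 tilt [0.0088 0.0022] q6 0.71
MOVE x 0.1496 y -0.0006 z 0.2514 roll 0.0012 dist rows 5.0 rot rows 1.0
```

View pics/m15.png

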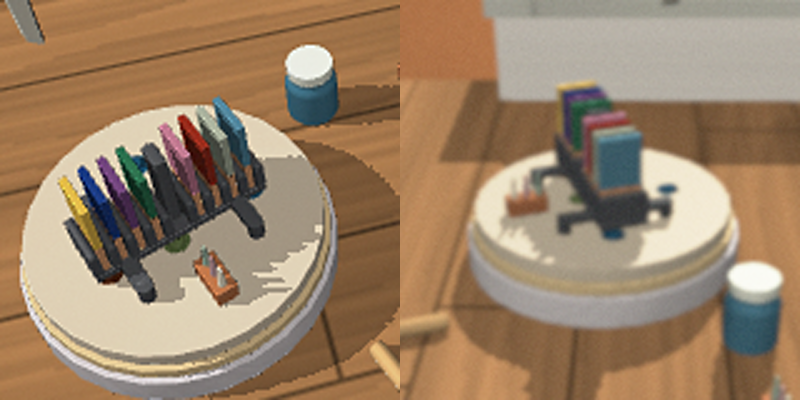

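View pics/wrist15.png

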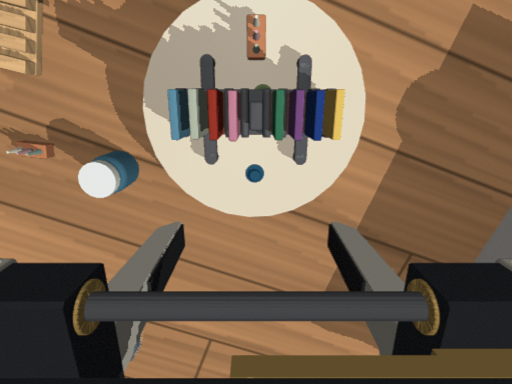

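View pics/scene15.png

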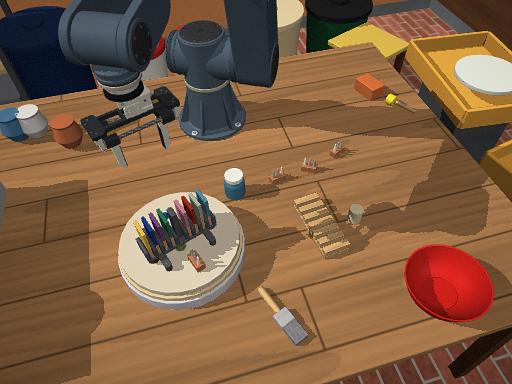

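Run:
```python
from h import *
crop('wrist15.png',150,0,360,190,3.7,'e6.png')
```

```text
(no output)
```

View pics/e6.png

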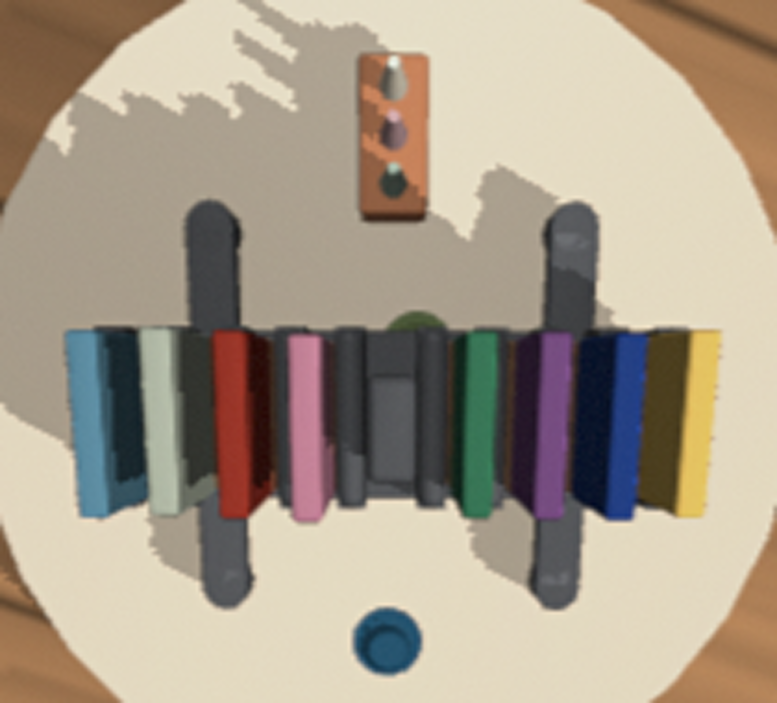

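```bash
python3 -c "
from workcell import arm
print(arm.job_done())"
```

```text
the job is handed in; nothing more can be done
None
```

The job is done and handed in at about 63 s of the 210 s allowed.

**Rack:** I lifted it about 14 mm by its lug, turned it about +36° and set it back in the middle of the shelf. The pictures show all four feet on bare shelf between the drips. I did not press on it to test for rocking. A picture fit that also allowed a lean gave 0.04–0.06 rad, but the fit that assumed it flat matched the picture to within about 1 px. I took it as flat, and every tile then went in at heights that fit a level rack.

**Tiles:** All six tiles (yellow, blue, purple, green, red, pale blue) stand in slots −84, −64, −44, −24, +44 and +84, lowered to floor depth with almost no side force. The pink and grey-green tiles are still in slots +24 and +64. In the last close-up the tiles stand in one line with the lug, at most about 1 mm off its centre.

**Cone plaque:** It had been knocked about 4–5 cm aside during the run, so I measured it again before gripping it. It stands upright on bare shelf beside the rack, in the middle of one long side.

**Bystanders:** In the last pictures the jar, brush and prop look undisturbed, and the gripper is clear of everything.

**Minor issue:** The tool picked up a small tilt between moves, at most about 0.012 rad. I worked around it, and no fit seemed affected.

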